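# Gauge the filter-carrier guide bushes

### The job

Check the three aluminium guide bushes on the leaning gauge pin, one at a time: slide each down the pin gently, by feel, flange first, until it either sits fully home on the seat or stops short, and sort it before you take the next. Set those that go home in the kidney dish and any that stops short in the grey tray, each resting on the bottom. Do not force a tight bush, do not drop any, and leave the arrow marker, knob and insulator where they are.

Things in the scene. Friction and masses are not known exactly. Their poses are not given: they have to be found in the camera images.
- bush_1: aluminium flanged guide bush, a tube 45 mm tall standing on its flange (34 mm diameter, 4 mm thick); body above 28 mm diameter; bore 18 mm at both mouths; 35 to 70 g. Origin: centre of the flange's underside; z up along the bore. All three look alike; inside, the bore is sound (18 mm) or choked to about 13 mm half-way along, which shows only on the gauge pin.
- bush_2: aluminium flanged guide bush, a tube 45 mm tall standing on its flange (34 mm diameter, 4 mm thick); body above 28 mm diameter; bore 18 mm at both mouths; 35 to 70 g. Origin: centre of the flange's underside; z up along the bore. All three look alike; inside, the bore is sound (18 mm) or choked to about 13 mm half-way along, which shows only on the gauge pin.
- bush_3: aluminium flanged guide bush, a tube 45 mm tall standing on its flange (34 mm diameter, 4 mm thick); body above 28 mm diameter; bore 18 mm at both mouths; 35 to 70 g. Origin: centre of the flange's underside; z up along the bore. All three look alike; inside, the bore is sound (18 mm) or choked to about 13 mm half-way along, which shows only on the gauge pin.
- gauge_pin: steel gauge pin, 16 mm diameter, 36 mm long, leaning 30 degrees from vertical on a fixed stand, roughly towards the robot. Origin: centre of its seat, the round collar (38 mm diameter) at its foot, 54 mm above the shelf; z runs along the pin to its tip, y is level. A sound bush slides down with 1 mm clearance all round until its flange rests on the seat.
- pin_tip (a point): end of the gauge pin, 36 mm from the seat; the last 4 mm are a cone from 16 down to 9 mm diameter. A choked bush takes in about 21 mm of the pin and stops, its flange about 15 mm short of the seat. A bush held a millimetre or two off the axis binds early at any height: ease it sideways and it goes on. Forcing means more than 60 N between bush and pin.
- gauge: the fixed stand of the pin: dark steel base plate 130 x 80 x 12 mm with a steel plate 90 x 60 mm sloping 30 degrees (low edge to the robot, high edge about 72 mm above the shelf). The pin's collar stands in the middle of the sloping plate. Origin: centre of the base's underside; x points away from the robot at yaw 0, y along the hinge.
- dish: loose stainless kidney dish, 250 mm long (its x axis), 139 mm wide (its y axis), 40 mm high, floor 3 mm thick, hollow side towards its -y; walls flare slightly; 0.35 kg. Origin: centre of the outline, underside. For the bushes that fit.
- dish_mid (a point): point on the dish's inner floor in the middle; walls stand 55 mm off to its +y and -y.
- dish_far (a point): point on the dish's inner floor at the centre of the round end on its +x side; end wall 55 mm away.
- dish_near (a point): point on the dish's inner floor at the centre of the round end on its -x side; end wall 55 mm away.
- tray: loose square grey plastic tray, 140 x 140 mm outside, walls 4 mm thick and 32 mm high, floor 4 mm thick, 0.4 kg. Origin: centre of its underside. For bushes that stop short.
- arrow: flat green acrylic arrow marker, about 72 mm long and 6 mm thick, lying on the shelf. Bystander. Origin: underside, between head and tail.
- knob: black bakelite spare knob, 42 mm diameter, 25 mm high. Bystander. Origin: centre of its underside.
- insulator: white ribbed ceramic insulator, 42 mm diameter, 58 mm high. Bystander. Origin: centre of its underside.
Not all that is in view belongs to the job. Leave any red look-alike of the bush_1 alone. Leave any orange look-alike of the bush_3 alone.

How it is judged:
By the outcome, as a careful person would: the job done as asked, in the order asked, and still so for the second after the job is handed in, with the robot touching nothing.
It also fails if it takes over 72 s, if anything falls off the work surface, if the arm or the gripper's body presses on something with over 40 N, if the wrist force passes 120 N, or if a joint passes its speed limit or range.

### The arm

A 6-joint arm with a two-finger parallel gripper is mounted at the origin on the work surface. World frame = base frame: x ahead of the robot, y to its left, z up, the work surface at z = 0. Lengths are in mm, angles in rad, forces in N, time in s.
With the tool pointing down it reaches from about 350 to 725 mm from the base axis. Payload 4.3 kg.
Tool frame: the origin (TCP) lies at the very end of the fingers, on their centre line; the grasp point (between the pads) lies 19 mm behind it; z points along the fingers, y is the line along which they close (so a half turn about z gives the same grasp; the last joint's range is limited). The gripper opens to 85 mm and grips with 20 to 120 N. Pads are 22 mm wide; open, the fingers measure 114 mm over their backs; the gripper's body (76 mm by 85 mm) begins 54 mm behind the grasp point. The pads swing forward as they close: fully open they stand 13 mm farther back than shut.
Start: joints at [-1.279, 0.377, 0.081, 1.274, 0, 1.46], TCP at [224.883, -529.24, 231.329] pointing down, gripper open.
Joint ranges: [-2.72, 2.72], [-0.84, 1.66], [-1.02, 1.22], [-1.77, 2.12], [-1.37, 1.28], [-3.14, 3.14]. Speed limits (rad/s): [2.57, 2.57, 3.14, 3.14, 3.14, 3.14].

### API

Orientations are given as a unit quaternion [x, y, z, w].
In Python, from station import bot gives the robot as it stands.
- The arm moves only by the tool step_arm, never from a script. Its argument "increments" is a list of rows, each a list of 7 numbers: the turn, a rotation vector about the tool's x, y, z in units of 6 degrees (1.0 is 6 degrees), then the shift along the tool's x, y, z in units of 30 mm (1.0 is 30 mm), then the opening, from -1 (shut) to 1 (fully open), so that 0 is half open. A call has 1 to 8 rows; each row shifts and turns the commanded pose from where the row before left it, along the tool's axes as they then stand; what a row does not reach is not made up. A row lasts 1/10 s, in which the tool goes at most 50 mm and 8.59 degrees, less where a joint would pass 70% of its speed; a pose out of reach is approached as far as the arm can. A call is refused whole if a number of a shift passes 1 or a number of a turn 1, either way. A call with a gripper value outside its range is refused whole. The fingers move at their own pace and stop on an object; "squeeze" is the grip in N (left out, the last holds). Time passes only in rows, so rows that do not move let the fingers close. It gives the time, the measured TCP pose, the force, the opening and the grip force at its end, in the units of the state.
- bot.get_obs(): the state, without advancing time (a new reading comes with each control period).
- bot.get_image(name): name is "side" or "top"; returns (picture, depth): 400x640x3 uint8, red, green, blue; 400x640 float32, mm along the optical axis (not along the pixel's ray), 0 where there is no reading.
- bot.get_calibration(name): a dict with "mtx" (3x3 intrinsics, pixels), "k1" (the pictures are not rectified: a ray, as slopes to the right and down, at radius r is drawn at 1 + k1 r^2 times it, then the intrinsics apply), "rvec" (rotation vector, rad) and "tvec" (3), from world to camera coordinates, as OpenCV has them. Camera axes: x right, y down, z forward; pixel columns grow to the right and rows downward; lengths in mm; the calibration is good to about 2 mm. A picture is of the moment at which its call begins. get_calibration takes no time and is no camera call.
- bot.close_job(): hands the job in; it is judged then, once.
The state is a dict: "t": time; "q": joint angles; "qd": joint speeds; "joint_efforts": joint torques, N m; "tcp_pos": TCP position; "tool_rot": TCP orientation; "ft_force": force on the tool from outside, world axes, zero at the start; "wrist_torque": the same for the moment, N m; "grip_width": finger opening in mm; "grasp_force": force on a finger pad.
Only numpy, scipy, OpenCV 4.12 (cv2) and the standard library are available. Lean on these libraries where they do the work, as an engineer would, in place of code of your own. Each camera call takes 0.05 s, during which the arm holds its last target. There are 200 camera calls.

## Working session

There is one attempt and no reset: what is moved stays moved. The work goes in short steps, Python scripts to look and compute and a tool call to move; the robot and the scene stay as the last step left them, time stands still between calls to the robot, and variables do not carry over. Pictures are saved under pics/ and viewed, at most 10 in all, crops included, and the job is handed in when it is done.

Besides the shell and the picture viewer there is one more tool, called after "Call:" as name(argument=value, ...) on one line, values as JSON. step_arm: Moves the arm, as the interface text tells. Its arguments: {"type":"object","properties":{"increments":{"type":"array"},"squeeze":{"type":"number"}},"required":["increments"]}

```bash
ls; mkdir -p pics
python3 - <<'E'
from station import bot
import cv2,numpy as np
for n in("top","side"):
    im,d=bot.get_image(n); cv2.imwrite(f"pics/{n}0.png",im[:,:,::-1]); np.save(f"pics/{n}0.npy",d); c=bot.get_calibration(n); print(n,c)
print(bot.get_obs())
E
```

```text
pics
top {'mtx': array([[402.3522893 ,   0.        , 309.11806308],
       [  0.        , 402.3522893 , 200.93907883],
       [  0.        ,   0.        ,   1.        ]]), 'k1': 0.0004393071215717875, 'rvec': array([ 2.10612377, -2.14433828,  0.19945249]), 'tvec': array([  34.37013021,  556.8913797 , 1064.15462741])}
side {'mtx': array([[493.02537452,   0.        , 322.90063936],
       [  0.        , 493.02537452, 192.97060925],
       [  0.        ,   0.        ,   1.        ]]), 'k1': 0.03010239743447659, 'rvec': array([ 0.48084471, -2.68534758,  1.21691023]), 'tvec': array([ 521.40692429,  174.60245089, 1179.48837592])}
{'t': 0.1, 'q': array([-1.27932167e+00,  3.78006345e-01,  7.97937965e-02,  1.27440079e+00,
        1.38768818e-05,  1.46050987e+00]), 'qd': array([-0.00087   , -0.00228961,  0.0041317 ,  0.0012076 , -0.00108913,
       -0.00015726]), 'joint_efforts': array([ 1.44445119e-03, -4.64692998e+01,  2.70582283e+01,  1.19836078e-02,
       -1.38328292e-04, -4.86768471e-06]), 'tcp_pos': array([ 224.69903336, -528.65581504,  230.45826016]), 'tool_rot': array([ 9.79890855e-01,  1.99532171e-01, -7.52829154e-05, -9.05409796e-04]), 'ft_force': array([-0.13325877,  0.11157171, -0.53129463]), 'wrist_torque': array([-0.03466185,  0.01175674,  0.02056418]), 'grasp_force': 0.0, 'grip_width': 85.38419239073282}
```

View pics/top0.png

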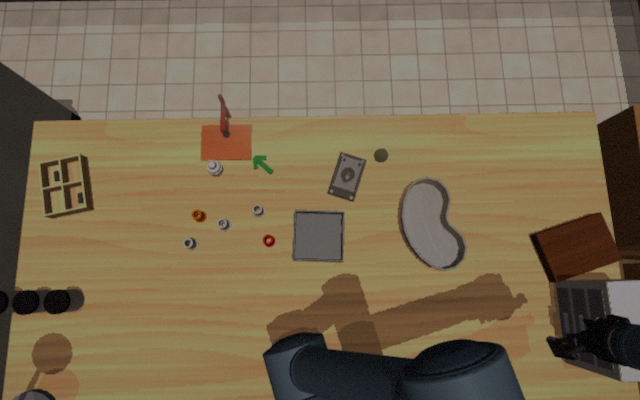

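View pics/side0.png

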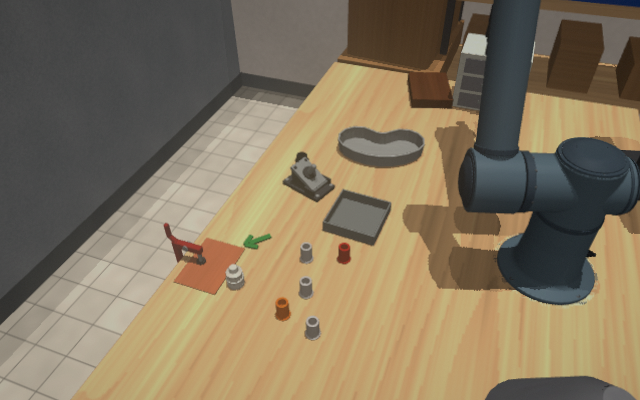

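The bushes are at top pixels (258,210), (223,224) and (190,243). They are plain aluminium, so they fit the description. The look-alikes to leave are red (269,240) and orange (199,215). The gauge is at (347,175), the dish at (432,223) and the tray at (319,236).

```bash
cat > h.py <<'E'
import numpy as np,cv2
from station import bot
from scipy.spatial.transform import Rotation as R
def cal(n):
    c=bot.get_calibration(n); return c['mtx'],np.array([0,0,0,0,0.]) + np.array([c['k1'],0,0,0,0]),c['rvec'],c['tvec']
def world(n,uv,depth):
    K,D,r,t=cal(n); p=cv2.undistortPoints(np.float64(uv).reshape(-1,1,2),K,D)[:,0]
    d=np.asarray(depth,float).ravel()[:,None]; X=np.hstack([p*d,d]); return (X-t)@cv2.Rodrigues(r)[0]
def plane(n,uv,z):
    a=world(n,uv,np.full(len(uv),1.)); b=world(n,uv,np.full(len(uv),2.)); s=(z-a[:,2])/(b-a)[:,2]; return a+s[:,None]*(b-a)
def proj(n,X):
    K,D,r,t=cal(n); return cv2.projectPoints(np.float64(X).reshape(-1,1,3),r,t,K,D)[0][:,0]
def cloud(n,d):
    v,u=np.mgrid[:400,:640]; return world(n,np.c_[u.ravel(),v.ravel()],d.ravel()).reshape(400,640,3)
E
cat > m.py <<'E'
from h import *
top=cv2.imread('pics/top0.png');side=cv2.imread('pics/side0.png')
C=cloud('top',np.load('pics/top0.npy')); S=cloud('side',np.load('pics/side0.npy'))
print('table z',np.median(C[270:290,100:200,2]),np.median(S[330:360,180:260,2]))
for nm,(u,v) in dict(b1=(258,210),b2=(223,224),b3=(190,243),red=(269,240),org=(199,215)).items():
    p=C[v-12:v+13,u-12:u+13].reshape(-1,3); p=p[(p[:,2]>12)]
    a=C[v-12:v+13,u-12:u+13].reshape(-1,3); q=p[p[:,2]>38]
    X0=plane('top',[(u,v)],45)[0]
    s=S.reshape(-1,3); s=s[(np.hypot(*(s[:,:2]-X0[:2]).T)<35)&(s[:,2]>10)]; 
    print(nm,len(p),p.mean(0).round(1),len(q),q.mean(0).round(1),p.max(0).round(),p.min(0).round(),'side',len(s),((s.max(0)+s.min(0))/2).round(1),s.max(0).round(),s.min(0).round())
for nm,(u,v,w,lo) in dict(gauge=(347,175,30,6),tray=(319,236,34,18),dish=(432,223,52,22)).items():
    p=C[max(0,v-w):v+w,u-w:u+w].reshape(-1,3); p=p[p[:,2]>lo]
    print(nm,len(p),cv2.minAreaRect(p[:,:2].astype(np.float32)),p[:,2].max())
a=cv2.resize(top[140:260,170:290],(400,400),interpolation=cv2.INTER_CUBIC)
b=cv2.resize(top[145:205,317:377],(400,400),interpolation=cv2.INTER_CUBIC)
c=cv2.resize(side[140:210,270:340],(400,300)[:1]*2,interpolation=cv2.INTER_CUBIC)[:,:400]
c=cv2.resize(c,(300,300)); e=cv2.resize(side[230:350,260:380],(300,300),interpolation=cv2.INTER_CUBIC)
im=np.vstack([np.hstack([cv2.resize(a,(300,300)),cv2.resize(b,(300,300))]),np.hstack([e,c])]); cv2.imwrite('pics/c0.png',im)
E
python3 m.py
```

```text
table z 0.8689725732083073 -0.6007219489801198
b1 83 [528.  160.  104.3] 55 [523.3 156.5 144.8] [ 553.  181. 1148.] [352.  28.  12.] side 196 [537.  172.1  30.3] [551. 187.  50.] [523. 157.  10.]
b2 100 [494.5 252.7  92.3] 61 [490.1 246.2 135.1] [ 515.  281. 1148.] [352.  28.  13.] side 210 [498.7 268.9  28.6] [513. 283.  47.] [485. 255.  10.]
b3 102 [447.5 350.6  58.6] 64 [446.6 347.5  78.9] [ 462.  373. 1148.] [352.  28.  12.] side 236 [446.  360.9  28.6] [460. 375.  47.] [432. 347.  10.]
red 73 [450.4 134.3  86.6] 55 [449.6 133.2 105.3] [ 468.  153. 1148.] [352.  28.  14.] side 199 [451.  141.   29.1] [464. 158.  48.] [438. 125.  10.]
org 101 [527.5 335.6  37. ] 56 [528.1 337.   44.8] [542. 350.  49.] [515. 323.  13.] side 227 [524.  339.4  28.6] [538. 354.  47.] [510. 325.  10.]
gauge 1228 ((561.1151123046875, -33.806976318359375), (119.28739929199219, 419.59246826171875), 57.535423278808594) 1148.4580415771627
tray 366 ((443.1921691894531, 0.5137710571289062), (140.23886108398438, 184.73948669433594), 87.17634582519531) 1148.4580415771627
dish 842 ((406.8286437988281, -224.85516357421875), (247.75051879882812, 455.3333740234375), 40.743408203125) 1148.4580415771627
```

View pics/c0.png

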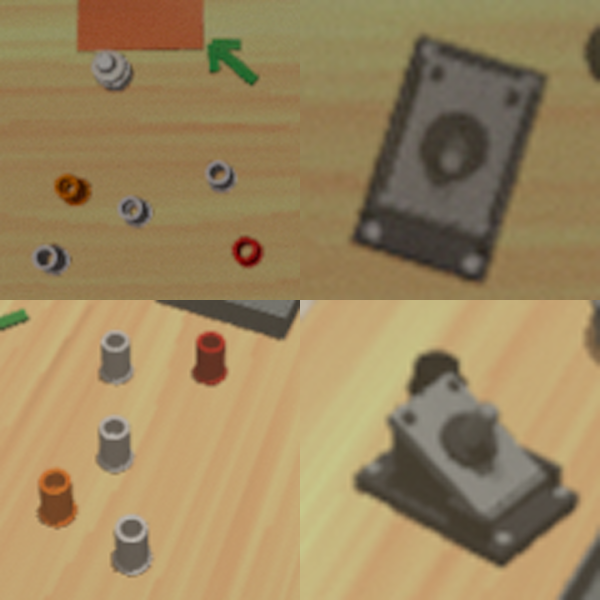

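The crop confirms three grey bushes standing flange-down, plus one red and one orange look-alike. The gauge's low edge faces the robot, and the gauge is yawed about -17°. Next I'll refine these with zero-depth pixels masked.

```bash
cat > m2.py <<'E'
from h import *
dt=np.load('pics/top0.npy');ds=np.load('pics/side0.npy')
C=cloud('top',dt);C[dt==0]=np.nan; S=cloud('side',ds);S[ds==0]=np.nan
from scipy.optimize import least_squares
F=lambda A:A.reshape(-1,3)[np.isfinite(A.reshape(-1,3)[:,0])]
s=F(S)
for nm,(u,v) in dict(b1=(258,210),b2=(223,224),b3=(190,243)).items():
    p=F(C[v-12:v+13,u-12:u+13]); q=p[(p[:,2]>38)&(p[:,2]<60)]; m=(q.max(0)+q.min(0))/2
    k=s[(np.hypot(*(s[:,:2]-m[:2]).T)<30)&(s[:,2]>10)&(s[:,2]<38)]
    f=least_squares(lambda x:np.hypot(k[:,0]-x[0],k[:,1]-x[1])-14,m[:2],loss='soft_l1').x
    print(nm,len(q),m.round(1),q[:,:2].mean(0).round(1),np.ptp(q,0).round(),'side cyl',len(k),f.round(1))
for nm,(u,v,w,lo,hi) in dict(gauge=(347,175,30,6,110),tray=(319,236,34,18,60),dish=(432,223,52,22,60)).items():
    p=F(C[v-w:v+w,u-w:u+w]); p=p[(p[:,2]>lo)&(p[:,2]<hi)]
    print(nm,len(p),cv2.minAreaRect(p[:,:2].astype(np.float32)),p[:,2].max())
# gauge: base corners in crop -> px
cr=np.array([(355,243),(487,280),(545,75),(422,38)])-[300,0]; uv=cr/5+[317,145]
W=plane('top',uv-.4,12); print(W.round(1)); c=W.mean(0); ax=(W[2]+W[3]-W[0]-W[1]); yaw=np.arctan2(ax[1],ax[0]); print('base',c,np.degrees(yaw),np.linalg.norm(ax)/2)
# slope plane fit
for n,A in(('top',F(C)),('side',s)):
    g=A-[c[0],c[1],0]; cy,sy=np.cos(yaw),np.sin(yaw); L=np.c_[g[:,0]*cy+g[:,1]*sy,-g[:,0]*sy+g[:,1]*cy,g[:,2]]
    L=L[(abs(L[:,0])<70)&(abs(L[:,1])<50)]
    pl=L[(abs(L[:,1])<28)&(abs(L[:,0])<38)&(L[:,2]>16)]
    B=np.c_[pl[:,:2],np.ones(len(pl))]; w=np.ones(len(pl))
    for _ in range(20):
        co=np.linalg.lstsq(B*w[:,None],pl[:,2]*w,rcond=None)[0]; r=pl[:,2]-B@co; w=1/(1+(r/2)**2)
    print(n,'plane',co,np.degrees(np.arctan(co[:2])))
    o=pl[r>9]; nrm=np.array([-.5,0,.866]); hgt=r*.866
    print('pin pts',len(o),o.mean(0),'max hgt',hgt.max()); 
    t=pl[hgt>20]; print(t.round(0)[:30], (t-hgt[hgt>20][:,None]*nrm).mean(0))
E
python3 m2.py
```

```text
b1 50 [540.3 168.3  43.7] [540.4 169.3] [26. 25. 10.] side cyl 122 [537.6 171. ]
b2 56 [502.5 266.3  43.7] [502.4 265.7] [25. 29. 10.] side cyl 125 [499.1 268. ]
b3 62 [449.1 358.3  44.1] [449.7 357.8] [25. 29. 12.] side cyl 136 [446.3 360.1]
gauge 1215 ((655.4564208984375, -101.31239318847656), (113.8929443359375, 189.45042419433594), 51.717979431152344) 88.78098699881215
tray 345 ((465.45458984375, -0.49163055419921875), (140.23403930664062, 140.22125244140625), 87.03361511230469) 37.75745821562944
dish 800 ((490.4101257324219, -310.91741943359375), (263.11846923828125, 152.96250915527344), 13.540423393249512) 48.29234745716732
[[ 586.6  -29.5   12. ]
 [ 563.5 -104.8   12. ]
 [ 685.1 -143.5   12. ]
 [ 708.9  -72.2   12. ]]
base [636.03989106 -87.4852295   12.        ] -18.44427355937863 128.56232766186557
top plane [ 5.77280754e-01 -2.06380027e-02  4.97718622e+01] [29.99701271 -1.18230261]
pin pts 59 [-11.29466993   0.48801618  73.38983614] max hgt 43.92416850153758
[[-10.   7.  79.]
 [-10.   4.  81.]
 [ -9.   1.  80.]
 [ -6.  -1.  74.]
 [-13.   8.  75.]
 [-15.   6.  85.]
 [-14.   
[... 506 characters left out ...]
 5.14976834e+01] [29.3805855  -1.46421171]
pin pts 65 [-15.90451379   4.60230871  72.37182075] max hgt 42.739583472801606
[[-18.  -1.  87.]
 [-16.  -8.  83.]
 [-17.   2.  85.]
 [-21.   2.  88.]
 [-23.   0.  87.]
 [-25.  -2.  87.]
 [-16.   5.  83.]
 [-18.   3.  83.]
 [-22.   3.  85.]
 [-25.   3.  87.]
 [-25.  -1.  85.]
 [-23.  -8.  79.]
 [-16.   5.  80.]
 [-21.   7.  84.]
 [-22.   4.  82.]
 [-25.   3.  83.]
 [-28.   3.  85.]
 [-27.  -2.  81.]
 [-14.   8.  77.]
 [-15.   4.  76.]
 [-21.   7.  80.]
 [-22.   4.  79.]
 [-27.   6.  82.]
 [-27.   2.  80.]
 [-28.  -2.  78.]
 [-11.   8.  72.]
 [-12.   6.  72.]
 [-18.   8.  76.]
 [-20.   6.  76.]
 [-25.   7.  79.]] [-4.17290486  3.52984065 49.29781596]
```

```bash
cat > m3.py <<'E'
from h import *
from scipy.optimize import least_squares
from scipy import ndimage as nd
def load(n,k):
    d=np.load(f'pics/{n}{k}.npy').astype(float); C=cloud(n,d); C[d==0]=np.nan; return C
def pin(k='0'):
    for n in('top','side'):
        A=load(n,k).reshape(-1,3); A=A[np.isfinite(A[:,0])]
        for yaw in(-18.4,-20.5):
            y=np.radians(yaw); ex=np.array([np.cos(y),np.sin(y),0]); u=-.5*ex+[0,0,.866]; v=np.array([-np.sin(y),np.cos(y),0]); w=np.cross(v,u)
            o=np.array([636,-87,54.]); 
            for _ in range(3):
                L=(A-o)@np.c_[w,v,u]; s=L[(L[:,2]>8)&(L[:,2]<30)&(np.hypot(L[:,0],L[:,1])<14)]
                f=least_squares(lambda x:np.hypot(s[:,0]-x[0],s[:,1]-x[1])-8,[0,0],loss='soft_l1'); o=o+f.x[0]*w+f.x[1]*v; o=o-u*(o[2]-54)/u[2]
            L=(A-o)@np.c_[w,v,u]; L=L[(np.hypot(L[:,0],L[:,1])<8)]; 
            print(n,yaw,len(s),'seat',o.round(1),'tip',(o+36*u).round(1),'rms',np.sqrt((f.fun**2).mean()).round(2),'max u',np.sort(L[L[:,2]<60,2])[-5:].round(1))
if __name__=='__main__':
    pin()
    C=load('top','0'); m=(np.nan_to_num(C[...,2])>15)&(np.nan_to_num(C[...,2])<60); m[:160]=0;m[285:]=0;m[:,:385]=0;m[:,480:]=0
    m=nd.binary_closing(m,iterations=2); f=nd.binary_fill_holes(m); lab,_=nd.label(f&~m); i=1+np.argmax(nd.sum(f&~m,lab,range(1,lab.max()+1))); I=lab==i
    dt=nd.distance_transform_edt(I); print('floor px',I.sum(),nd.center_of_mass(I))
    for v in range(185,265,6): u=dt[v].argmax(); print((u,v),dt[v].max().round(1),plane('top',[(u,v)],3)[0].round(0),C[v,u,2].round(1))
E
python3 m3.py
```

```text
top -18.4 12 seat [633.1 -85.3  54. ] tip [616.1 -79.6  85.2] rms 0.34 max u [36.4 36.8 37.7 37.9 38.5]
top -20.5 12 seat [633.  -85.6  54. ] tip [616.2 -79.3  85.2] rms 0.35 max u [36.4 36.7 37.6 38.  38.5]
side -18.4 27 seat [630.5 -86.1  54. ] tip [613.4 -80.4  85.2] rms 1.26 max u [36.5 37.2 37.9 38.  38. ]
side -20.5 29 seat [630.4 -86.4  54. ] tip [613.5 -80.1  85.2] rms 1.27 max u [36.6 37.3 38.  38.  38. ]
floor px 3210 (np.float64(224.72741433021807), np.float64(429.9376947040498))
(np.int64(422), 185) 4.1 [ 608. -306.    3.] 2.0
(np.int64(423), 191) 10.0 [ 590. -308.    3.] 6.8
(np.int64(424), 197) 16.0 [ 572. -309.    3.] 3.2
(np.int64(425), 203) 19.2 [ 554. -311.    3.] 3.0
(np.int64(423), 209) 19.0 [ 537. -304.    3.] 3.7
(np.int64(423), 215) 19.0 [ 519. -303.    3.] -0.1
(np.int64(424), 221) 19.0 [ 502. -304.    3.] 2.8
(np.int64(425), 227) 18.8 [ 485. -306.    3.] 4.1
(np.int64(428), 233) 18.4 [ 467. -313.    3.] 1.0
(np.int64(432), 239) 18.4 [ 450. -324.    3.] 2.3
(np.int64(438), 245) 18.4 [ 433. -339.    3.] 3.4
(np.int64(443), 251) 16.0 [ 416. -352.    3.] 1.3
(np.int64(442), 257) 10.0 [ 399. -348.    3.] 4.8
(np.int64(442), 263) 4.1 [ 382. -347.    3.] 2.3
```

Call:
step_arm(increments=[[0, 0, -1, 0, 0, 0, 0.2], [0, 0, -1, 0, 0, 0, 0.2]])

```text
t: 0.3
tcp_pos: [224.8, -528.8, 230.7]
tool_rot: [0.953, 0.303, 0.0, -0.001]
ft_force: [0.6, -0.1, 0.1]
grip_width: 58.9
grasp_force: 0.0
```

Call:
step_arm(increments=[[0, 0, -1, 0, 0, 0, 0.2], [0, 0, -1, 0, 0, 0, 0.2], [0, 0, -1, 0, 0, 0, 0.2], [0, 0, -1, 0, 0, 0, 0.2], [0, 0, -1, 0, 0, 0, 0.2], [0, 0, -1, 0, 0, 0, 0.2], [0, 0, -1, 0, 0, 0, 0.2], [0, 0, -1, 0, 0, 0, 0.2]])

```text
t: 1.1
tcp_pos: [224.8, -528.8, 230.8]
tool_rot: [0.747, 0.664, 0.0, -0.001]
ft_force: [0.3, 0.3, 0.4]
grip_width: 51.5
grasp_force: 0.0
```

Call:
step_arm(increments=[[0, 0, -1, 0, 0, 0, 0.2], [0, 0, -1, 0, 0, 0, 0.2], [0, 0, -1, 0, 0, 0, 0.2], [0, 0, -1, 0, 0, 0, 0.2], [0, 0, -1, 0, 0, 0, 0.2], [0, 0, -1, 0, 0, 0, 0.2], [0, 0, -1, 0, 0, 0, 0.2], [0, 0, -1, 0, 0, 0, 0.2]])

```text
t: 1.9
tcp_pos: [224.8, -528.9, 230.7]
tool_rot: [0.413, 0.911, 0.0, -0.0]
ft_force: [-0.1, -0.3, 0.1]
grip_width: 51.3
grasp_force: 0.0
```

Call:
step_arm(increments=[[0, 0, -1, 0, 0, 0, 0.2], [0, 0, -1, 0, 0, 0, 0.2], [0, 0, -1, 0, 0, 0, 0.2], [0, 0, -1, 0, 0, 0, 0.2], [0, 0, -0.8, 0, 0, 0, 0.2]])

```text
t: 2.4
tcp_pos: [224.8, -528.8, 230.7]
tool_rot: [0.173, 0.985, 0.001, -0.0]
ft_force: [0.8, -0.4, -0.3]
grip_width: 51.4
grasp_force: 0.0
```

```bash
cat > p.py <<'E'
import sys
from h import *
# usage: p.py x y z tilt yaw : shift in current tool units and turn needed
o=bot.get_obs(); T=R.from_quat(o['tool_rot']); p=o['tcp_pos']
x,y,z,tilt,yaw=map(float,sys.argv[1:6])
G=R.from_euler('z',yaw,degrees=True)*R.from_euler('x',180,degrees=True)*R.from_euler('y',tilt,degrees=True)
d=np.array([x,y,z])-p
print('t',round(o['t'],2),'tcp',p.round(1),'q',o['q'].round(2),'F',o['ft_force'].round(1),'w',round(o['grip_width'],1))
print('shift now-axes',(T.inv().apply(d)/30).round(2),'shift goal-axes',(G.inv().apply(d)/30).round(2),'turn',(np.degrees((T.inv()*G).as_rotvec())/6).round(2))
E
python3 p.py 539 170 130 0 160
```

```text
t 2.4 tcp [ 224.8 -528.8  230.7] q [-1.28  0.38  0.08  1.27  0.   -0.93] F [ 0.8 -0.4 -0.3] w 51.4
shift now-axes [-1.9  25.47  3.38] shift goal-axes [-1.88 25.47  3.36] turn [ 0.01 -0.01  0.01]
```

Call:
step_arm(increments=[[0, 0, 0, -0.07, 0.98, 0, 0.2], [0, 0, 0, -0.07, 0.98, 0, 0.2], [0, 0, 0, -0.07, 0.98, 0, 0.2], [0, 0, 0, -0.07, 0.98, 0, 0.2], [0, 0, 0, -0.07, 0.98, 0, 0.2], [0, 0, 0, -0.07, 0.98, 0, 0.2], [0, 0, 0, -0.07, 0.98, 0, 0.2], [0, 0, 0, -0.07, 0.98, 0, 0.2]])

```text
t: 3.2
tcp_pos: [321.9, -312.8, 230.9]
tool_rot: [0.175, 0.985, 0.0, -0.0]
ft_force: [-0.1, 0.4, -0.6]
grip_width: 51.3
grasp_force: 0.0
```

Call:
step_arm(increments=[[0, 0, 0, -0.07, 0.98, 0, 0.2], [0, 0, 0, -0.07, 0.98, 0, 0.2], [0, 0, 0, -0.07, 0.98, 0, 0.2], [0, 0, 0, -0.07, 0.98, 0, 0.2], [0, 0, 0, -0.07, 0.98, 0, 0.2], [0, 0, 0, -0.07, 0.98, 0, 0.2], [0, 0, 0, -0.07, 0.98, 0, 0.2], [0, 0, 0, -0.07, 0.98, 0, 0.2]])

```text
t: 4.0
tcp_pos: [418.7, -98.0, 231.0]
tool_rot: [0.175, 0.985, 0.0, -0.0]
ft_force: [-0.0, -1.0, -0.9]
grip_width: 50.8
grasp_force: 0.0
```

Call:
step_arm(increments=[[0, 0, 0, -0.07, 0.98, 0.3, 0.2], [0, 0, 0, -0.07, 0.98, 0.3, 0.2], [0, 0, 0, -0.07, 0.98, 0.4, 0.2], [0, 0, 0, -0.07, 0.98, 0.4, 0.2], [0, 0, 0, -0.07, 0.98, 0.5, 0.2], [0, 0, 0, -0.07, 0.98, 0.5, 0.2], [0, 0, 0, -0.07, 0.98, 0.5, 0.2], [0, 0, 0, -0.07, 0.98, 0.4, 0.2]])

```text
t: 4.8
tcp_pos: [515.2, 116.8, 130.9]
tool_rot: [0.175, 0.985, -0.0, -0.001]
ft_force: [0.8, -0.3, 0.0]
grip_width: 51.3
grasp_force: 0.0
```

Call:
step_arm(increments=[[0, 0, 0, -0.07, 0.98, 0, 0.2], [0, 0, 0, -0.07, 0.9, 0, 0.2], [0, 0, 0, 0, 0, 0, 0.2], [0, 0, 0, 0, 0, 0, 0.2]])

```text
t: 5.2
tcp_pos: [538.5, 167.3, 131.7]
tool_rot: [0.175, 0.985, -0.0, -0.001]
ft_force: [-0.6, 0.6, -0.3]
grip_width: 51.2
grasp_force: 0.0
```

```bash
python3 p.py 539 170 11 0 160
```

```text
t 5.2 tcp [538.5 167.3 131.7] q [ 0.19  0.4  -0.14  1.03 -0.    0.54] F [-0.6  0.6 -0.3] w 51.2
shift now-axes [0.01 0.09 4.02] shift goal-axes [0.02 0.09 4.02] turn [-0.01 -0.01 -0.02]
```

Call:
step_arm(increments=[[0, 0, 0, 0.02, 0.09, 0.7, 0.2], [0, 0, 0, 0, 0, 0.8, 0.2], [0, 0, 0, 0, 0, 0.8, 0.2], [0, 0, 0, 0, 0, 0.8, 0.2], [0, 0, 0, 0, 0, 0.6, 0.2], [0, 0, 0, 0, 0, 0.3, 0.2], [0, 0, 0, 0, 0, 0, 0.2]])

```text
t: 5.9
tcp_pos: [537.7, 168.8, 11.1]
tool_rot: [0.176, 0.984, -0.001, -0.001]
ft_force: [-0.3, 0.0, 0.4]
grip_width: 51.3
grasp_force: 0.0
```

Call:
step_arm(increments=[[0, 0, 0, 0, 0, 0, -0.5], [0, 0, 0, 0, 0, 0, -0.5], [0, 0, 0, 0, 0, 0, -0.5], [0, 0, 0, 0, 0, 0, -0.5], [0, 0, 0, 0, 0, 0, -0.5], [0, 0, 0, 0, 0, 0, -0.5]], squeeze=30)

```text
t: 6.5
tcp_pos: [540.6, 170.0, 13.6]
tool_rot: [0.175, 0.985, 0.0, 0.001]
ft_force: [-0.2, 0.1, 5.6]
grip_width: 26.1
grasp_force: 30.1
```

Call:
step_arm(increments=[[0, 0, 0, 0, 0, -0.3, -0.5], [0, 0, 0, 0, 0, -0.7, -0.5], [0, 0, 0, 0, 0, -1, -0.5], [0, 0, 0, 0, 0, -1, -0.5], [0, 0, 0, 0, 0, -1, -0.5], [0, 0, 0, 0, 0, -1, -0.5]])

```text
t: 7.1
tcp_pos: [538.9, 170.0, 163.8]
tool_rot: [0.175, 0.985, 0.0, -0.0]
ft_force: [0.5, -0.2, -0.7]
grip_width: 26.5
grasp_force: 29.5
```

Call:
step_arm(increments=[[0, 0, 0, -0.57, -0.87, 0, -0.5], [0, 0, 0, -0.57, -0.87, 0, -0.5], [0, 0, 0, -0.57, -0.87, 0, -0.5], [0, 0, 0, -0.57, -0.87, 0, -0.5], [0, 0, 0, -0.57, -0.87, 0, -0.5], [0, 0, 0, -0.57, -0.87, 0, -0.5], [0, 0, 0, -0.57, -0.87, 0, -0.5], [0, 0, 0, -0.57, -0.87, 0, -0.5]])

```text
t: 7.9
tcp_pos: [595.6, -74.3, 162.6]
tool_rot: [0.175, 0.985, 0.0, -0.0]
ft_force: [-0.1, 0.1, -0.5]
grip_width: 26.1
grasp_force: 29.6
```

Call:
step_arm(increments=[[0, -1, 0, 0, 0, 0, -0.5], [0, -1, 0, 0, 0, 0, -0.5], [0, -1, 0, 0, 0, 0, -0.5], [0, -1, 0, 0, 0, 0, -0.5], [0, -1, 0, 0, 0, 0, -0.5], [0, 0, 0, 0, 0, 0, -0.5]])

```text
t: 8.5
tcp_pos: [586.7, -70.8, 155.5]
tool_rot: [0.169, 0.953, -0.045, 0.249]
ft_force: [-1.2, 0.5, -3.0]
grip_width: 26.1
grasp_force: 29.6
```

```bash
python3 p.py 596.7 -73.2 118.6 -30 160
```

```text
t 8.5 tcp [586.7 -70.8 155.5] q [-0.18  0.09 -0.66  0.32 -0.08  0.15] F [-1.2  0.5 -3. ] w 26.1
shift now-axes [0.31 0.04 1.24] shift goal-axes [0.32 0.04 1.24] turn [-0.02 -0.12 -0.01]
```

Call:
step_arm(increments=[[0, -0.1, 0, 0.1, 0.01, 0.4, -0.5], [0, 0, 0, 0.1, 0.01, 0.4, -0.5], [0, 0, 0, 0.1, 0.01, 0.4, -0.5], [0, 0, 0, 0, 0, 0, -0.5], [0, 0, 0, 0, 0, 0, -0.5]])

```text
t: 9.0
tcp_pos: [607.2, -76.4, 127.6]
tool_rot: [0.169, 0.95, -0.046, 0.26]
ft_force: [0.7, -0.5, 0.5]
grip_width: 26.5
grasp_force: 29.6
```

```bash
python3 p.py 596.7 -73.2 118.6 -30 160
python3 - <<'E'
from h import *
out=[]
for n in("top","side"):
    im,d=bot.get_image(n); cv2.imwrite(f"pics/{n}1.png",im[:,:,::-1]); np.save(f"pics/{n}1.npy",d)
    u,v=proj(n,[[615,-80,90]])[0].astype(int); print(n,u,v); out.append(cv2.resize(im[v-35:v+35,u-35:u+35,::-1],(400,400),interpolation=cv2.INTER_CUBIC))
cv2.imwrite('pics/c1.png',np.hstack(out)); print(bot.get_obs()['ft_force'])
E
```

```text
t 9.0 tcp [607.2 -76.4 127.6] q [-0.19  0.15 -0.69  0.2  -0.08  0.14] F [ 0.7 -0.5  0.5] w 26.5
shift now-axes [ 0.47 -0.02  0.07] shift goal-axes [ 0.47 -0.02  0.08] turn [-0.02  0.1  -0.03]
top 347 176
side 312 163
[ 0.75157706  0.00938794 -0.39665906]
```

View pics/c1.png

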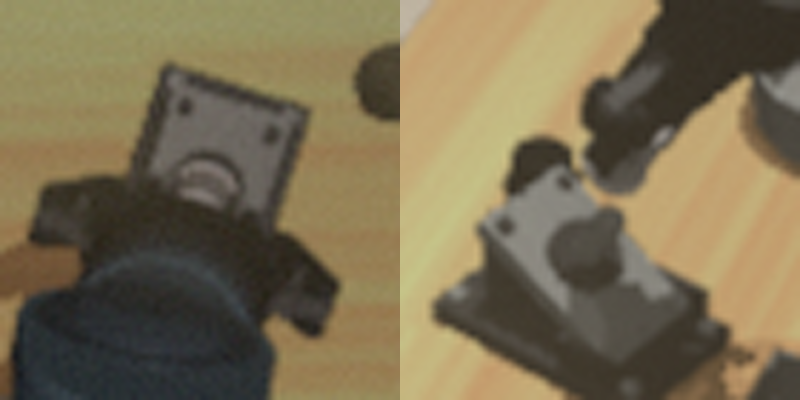

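Call:
step_arm(increments=[[0, 0.1, 0, 0.25, -0.01, 0, -0.5], [0, 0, 0, 0.22, -0.01, 0.08, -0.5], [0, 0, 0, 0, 0, 0, -0.5], [0, 0, 0, 0, 0, 0, -0.5]])

```text
t: 9.5
tcp_pos: [594.7, -72.6, 117.1]
tool_rot: [0.169, 0.951, -0.045, 0.254]
ft_force: [0.3, -1.2, 0.1]
grip_width: 26.1
grasp_force: 29.6
```

Call:
step_arm(increments=[[0, 0, 0, 0, 0, 0.2, -0.5], [0, 0, 0, 0, 0, 0.2, -0.5], [0, 0, 0, 0, 0, 0.2, -0.5], [0, 0, 0, 0, 0, 0.2, -0.5], [0, 0, 0, 0, 0, 0.1, -0.5], [0, 0, 0, 0, 0, 0.1, -0.5], [0, 0, 0, 0, 0, 0, -0.5]])

```text
t: 10.2
tcp_pos: [610.2, -78.5, 91.8]
tool_rot: [0.169, 0.951, -0.046, 0.255]
ft_force: [0.8, -1.5, -0.7]
grip_width: 26.3
grasp_force: 29.6
```

```bash
cat > g.py <<'E'
from h import *
import sys
off=float(sys.argv[1]) if len(sys.argv)>1 else 13.6
seat=np.array([631.7,-86,54.]); u=R.from_euler('z',160,degrees=True)*R.from_euler('x',180,degrees=True)*R.from_euler('y',-30,degrees=True)
o=bot.get_obs(); T=R.from_quat(o['tool_rot']); L=u.inv().apply(o['tcp_pos']-seat)
print('t',round(o['t'],2),'pos in pin frame x,y',L[:2].round(1),'flange height s',round(-L[2]-off,1),'F tool',T.inv().apply(o['ft_force']).round(1),'M tool',T.inv().apply(o['wrist_torque']).round(2),'w',round(o['grip_width'],1),'turn',(np.degrees((T.inv()*u).as_rotvec())/6).round(2))
E
python3 g.py
```

```text
t 10.2 pos in pin frame x,y [ 0.8 -0.3] flange height s 30.5 F tool [-0.7 -1.1  1.3] M tool [0.11 0.12 0.03] w 26.3 turn [-0.02  0.01 -0.03]
```

Call:
step_arm(increments=[[0, 0, 0, 0, 0, 0.1, -0.5], [0, 0, 0, 0, 0, 0.1, -0.5], [0, 0, 0, 0, 0, 0.05, -0.5], [0, 0, 0, 0, 0, 0, -0.5]])

```text
t: 10.6
tcp_pos: [613.7, -79.7, 85.5]
tool_rot: [0.169, 0.951, -0.046, 0.256]
ft_force: [3.4, -2.4, -0.4]
grip_width: 26.6
grasp_force: 29.6
```

```bash
python3 g.py
```

```text
t 10.6 pos in pin frame x,y [ 0.8 -0.2] flange height s 23.2 F tool [-3.3 -1.1  2.3] M tool [ 0.26 -0.28  0.03] w 26.6 turn [-0.02  0.01 -0.03]
```

Call:
step_arm(increments=[[0, 0, 0, -0.04, -0.01, 0, -0.5], [0, 0, 0, 0, 0, 0.07, -0.5], [0, 0, 0, 0, 0, 0.07, -0.5], [0, 0, 0, 0, 0, 0.07, -0.5], [0, 0, 0, 0, 0, 0, -0.5]])

```text
t: 11.1
tcp_pos: [616.9, -81.0, 79.9]
tool_rot: [0.169, 0.951, -0.045, 0.255]
ft_force: [1.9, -1.4, -1.1]
grip_width: 26.5
grasp_force: 29.7
```

```bash
python3 g.py
```

```text
t 11.1 pos in pin frame x,y [ 0.6 -0.3] flange height s 16.6 F tool [-1.4 -0.6  2. ] M tool [ 0.06 -0.01 -0.02] w 26.5 turn [-0.01 -0.   -0.02]
```

Call:
step_arm(increments=[[0, 0, 0, -0.01, 0, 0.07, -0.5], [0, 0, 0, 0, 0, 0.07, -0.5], [0, 0, 0, 0, 0, 0.07, -0.5], [0, 0, 0, 0, 0, 0, -0.5]])

```text
t: 11.5
tcp_pos: [619.9, -82.1, 74.4]
tool_rot: [0.169, 0.951, -0.045, 0.255]
ft_force: [0.4, -0.4, -0.9]
grip_width: 26.2
grasp_force: 29.7
```

```bash
python3 g.py
```

```text
t 11.5 pos in pin frame x,y [ 0.6 -0.4] flange height s 10.3 F tool [-0.  -0.2  1.1] M tool [-0.08  0.18 -0.02] w 26.2 turn [-0.01 -0.01 -0.02]
```

Call:
step_arm(increments=[[0, 0, 0, 0, 0, 0.08, -0.5], [0, 0, 0, 0, 0, 0.08, -0.5], [0, 0, 0, 0, 0, 0.08, -0.5], [0, 0, 0, 0, 0, 0.06, -0.5], [0, 0, 0, 0, 0, 0, -0.5]])

```text
t: 12.0
tcp_pos: [624.1, -83.8, 66.6]
tool_rot: [0.169, 0.951, -0.045, 0.255]
ft_force: [0.6, 0.2, -0.6]
grip_width: 26.2
grasp_force: 29.7
```

```bash
python3 g.py
```

```text
t 12.0 pos in pin frame x,y [ 0.6 -0.5] flange height s 1.3 F tool [-0.1  0.4  0.7] M tool [-0.02  0.31 -0.02] w 26.2 turn [-0.02 -0.   -0.03]
```

Call:
step_arm(increments=[[0, 0, 0, 0, 0, 0.07, -0.5], [0, 0, 0, 0, 0, 0.06, -0.5], [0, 0, 0, 0, 0, 0.06, -0.5], [0, 0, 0, 0, 0, 0, -0.5]])

```text
t: 12.4
tcp_pos: [625.9, -84.5, 64.2]
tool_rot: [0.169, 0.951, -0.046, 0.255]
ft_force: [-21.9, 4.2, 27.7]
grip_width: 26.2
grasp_force: 35.3
```

```bash
python3 g.py
```

```text
t 12.4 pos in pin frame x,y [ 0.1 -0.6] flange height s -1.7 F tool [  5.1  -3.6 -35. ] M tool [ 0.28  1.33 -0.2 ] w 26.2 turn [-0.02  0.01 -0.02]
```

Call:
step_arm(increments=[[0, 0, 0, 0, 0, -0.2, -0.5], [0, 0, 0, 0, 0, -0.4, -0.5], [0, 0, 0, 0, 0, -0.6, -0.5], [0, 0, 0, 0, 0, -0.8, -0.5], [0, 0, 0, 0, 0, -0.8, -0.5], [0, 0, 0, 0, 0, 0, -0.5]])

```text
t: 13.0
tcp_pos: [587.8, -70.0, 137.8]
tool_rot: [0.169, 0.951, -0.045, 0.257]
ft_force: [1.0, -0.5, 0.2]
grip_width: 26.4
grasp_force: 30.6
```

Call:
step_arm(increments=[[0, 1, 0, 0, 0, 0, -0.5], [0, 1, 0, 0, 0, 0, -0.5], [0, 1, 0, 0, 0, 0, -0.5], [0, 1, 0, 0, 0, 0, -0.5], [0, 1, 0, 0, 0, 0, -0.5], [0, 0, 0, 0, 0, 0, -0.5], [0, 0, 0, 0, 0, 0, -0.5], [0, 0, 0, 0, 0, 0, -0.5]])

```text
t: 13.8
tcp_pos: [586.7, -69.9, 134.3]
tool_rot: [0.175, 0.985, -0.0, 0.0]
ft_force: [-0.5, 0.6, -1.1]
grip_width: 26.3
grasp_force: 30.6
```

Call:
step_arm(increments=[[0, 0, 0, -0.18, -0.98, 0, -0.5], [0, 0, 0, -0.18, -0.98, 0, -0.5], [0, 0, 0, -0.18, -0.98, 0, -0.5], [0, 0, 0, -0.18, -0.98, 0, -0.5], [0, 0, 0, -0.18, -0.98, 0, -0.5], [0, 0, 0, -0.18, -0.98, 0, -0.5], [0, 0, 0, -0.18, -0.98, 0, -0.5], [0, 0, 0, -0.18, -0.98, 0, -0.5]])

```text
t: 14.6
tcp_pos: [545.8, -306.1, 135.6]
tool_rot: [0.175, 0.985, -0.0, 0.001]
ft_force: [-0.1, -0.0, -0.7]
grip_width: 26.5
grasp_force: 30.6
```

```bash
python3 p.py 554 -311 20 0 160
```

```text
t 14.6 tcp [ 545.8 -306.1  135.6] q [-0.61  0.52  0.05  1.1  -0.   -0.26] F [-0.1 -0.  -0.7] w 26.5
shift now-axes [-0.31 -0.06  3.85] shift goal-axes [-0.31 -0.06  3.85] turn [-0.01  0.02 -0.02]
```

Call:
step_arm(increments=[[0, 0, 0, -0.15, -0.05, 0.6, -0.5], [0, 0, 0, -0.15, 0, 0.8, -0.5], [0, 0, 0, 0, 0, 0.9, -0.5], [0, 0, 0, 0, 0, 0.8, -0.5], [0, 0, 0, 0, 0, 0.45, -0.5], [0, 0, 0, 0, 0, 0.2, -0.5], [0, 0, 0, 0, 0, 0, -0.5], [0, 0, 0, 0, 0, 0.05, -0.5]])

```text
t: 15.4
tcp_pos: [555.7, -311.0, 22.4]
tool_rot: [0.175, 0.985, -0.001, 0.001]
ft_force: [0.0, -0.1, -0.1]
grip_width: 26.9
grasp_force: 30.6
```

Call:
step_arm(increments=[[0, 0, 0, 0, 0, 0.04, -0.5], [0, 0, 0, 0, 0, 0, -0.5]])

```text
t: 15.6
tcp_pos: [555.4, -310.8, 20.5]
tool_rot: [0.175, 0.985, -0.0, 0.001]
ft_force: [-0.4, 0.3, -0.1]
grip_width: 26.5
grasp_force: 30.6
```

Call:
step_arm(increments=[[0, 0, 0, 0, 0, 0.07, -0.5], [0, 0, 0, 0, 0, 0, -0.5]])

```text
t: 15.8
tcp_pos: [554.8, -310.5, 17.5]
tool_rot: [0.175, 0.985, -0.0, 0.0]
ft_force: [-1.0, 0.3, -0.8]
grip_width: 26.2
grasp_force: 30.6
```

Call:
step_arm(increments=[[0, 0, 0, 0, 0, 0.05, -0.5], [0, 0, 0, 0, 0, 0, -0.5]])

```text
t: 16.0
tcp_pos: [554.7, -310.4, 15.8]
tool_rot: [0.175, 0.985, 0.0, -0.0]
ft_force: [0.2, 0.5, -0.3]
grip_width: 26.5
grasp_force: 30.6
```

Call:
step_arm(increments=[[0, 0, 0, 0, 0, 0.03, -0.5], [0, 0, 0, 0, 0, 0, -0.5]])

```text
t: 16.2
tcp_pos: [554.7, -310.4, 15.0]
tool_rot: [0.175, 0.985, 0.0, -0.0]
ft_force: [-0.0, 0.3, -1.2]
grip_width: 26.2
grasp_force: 30.6
```

Call:
step_arm(increments=[[0, 0, 0, 0, 0, 0.03, -0.5], [0, 0, 0, 0, 0, 0, -0.5]])

```text
t: 16.4
tcp_pos: [554.9, -310.5, 14.7]
tool_rot: [0.175, 0.985, -0.0, 0.0]
ft_force: [-0.6, 1.6, 2.6]
grip_width: 26.4
grasp_force: 31.0
```

Call:
step_arm(increments=[[0, 0, 0, 0, 0, 0.03, -0.5], [0, 0, 0, 0, 0, 0, -0.5]])

```text
t: 16.6
tcp_pos: [554.9, -310.5, 14.7]
tool_rot: [0.175, 0.985, -0.0, 0.0]
ft_force: [-2.8, 2.1, 9.7]
grip_width: 26.3
grasp_force: 31.7
```

Call:
step_arm(increments=[[0, 0, 0, 0, 0, 0, 0.04], [0, 0, 0, 0, 0, 0, 0.04], [0, 0, 0, 0, 0, 0, 0.04], [0, 0, 0, 0, 0, -0.4, 0.04], [0, 0, 0, 0, 0, -0.9, 0.04], [0, 0, 0, 0, 0, -0.9, 0.2], [0, 0, 0, 0, 0, -0.9, 0.2], [0, 0, 0, 0, 0, -0.9, 0.2]])

```text
t: 17.4
tcp_pos: [554.9, -310.5, 135.4]
tool_rot: [0.175, 0.985, -0.0, 0.0]
ft_force: [0.2, 0.7, -0.7]
grip_width: 51.4
grasp_force: 0.0
```

Call:
step_arm(increments=[[0, 0, 0, 0.46, 0.97, 0, 0.2], [0, 0, 0, 0.46, 0.97, 0, 0.2], [0, 0, 0, 0.46, 0.97, 0, 0.2], [0, 0, 0, 0.46, 0.97, 0, 0.2], [0, 0, 0, 0.46, 0.97, 0, 0.2], [0, 0, 0, 0.46, 0.97, 0, 0.2], [0, 0, 0, 0.46, 0.97, 0, 0.2], [0, 0, 0, 0.46, 0.97, 0, 0.2]])

```text
t: 18.2
tcp_pos: [531.5, -52.6, 134.3]
tool_rot: [0.175, 0.985, -0.0, 0.001]
ft_force: [-0.1, -1.0, -0.3]
grip_width: 51.2
grasp_force: 0.0
```

Call:
step_arm(increments=[[0, 0, 0, 0.46, 0.97, 0, 0.2], [0, 0, 0, 0.46, 0.97, 0, 0.2], [0, 0, 0, 0.46, 0.97, 0, 0.2], [0, 0, 0, 0.46, 0.97, 0, 0.2], [0, 0, 0, 0.46, 0.97, 0, 0.2], [0, 0, 0, 0.46, 0.97, 0, 0.2], [0, 0, 0, 0.46, 0.97, 0, 0.2], [0, 0, 0, 0.46, 0.97, 0, 0.2]])

```text
t: 19.0
tcp_pos: [508.2, 204.1, 134.3]
tool_rot: [0.175, 0.985, 0.0, 0.001]
ft_force: [0.8, -0.8, 0.3]
grip_width: 51.3
grasp_force: 0.0
```

Call:
step_arm(increments=[[0, 0, 0, 0.46, 0.97, 0, 0.2], [0, 0, 0, 0.45, 0.97, 0, 0.2], [0, 0, 0, 0, 0, 0, 0.2], [0, 0, 0, 0, 0, 0, 0.2]])

```text
t: 19.4
tcp_pos: [502.6, 267.3, 133.9]
tool_rot: [0.174, 0.985, -0.0, 0.0]
ft_force: [0.8, -0.5, -0.5]
grip_width: 51.5
grasp_force: 0.0
```

```bash
python3 p.py 500.7 267 11.5 0 160
python3 - <<'E'
from h import *
out=[]
for n,X in(("top",[470,-320,20]),("side",[520,-300,20])):
    im,d=bot.get_image(n); np.save(f"pics/{n}2.npy",d)
    u,v=proj(n,[X])[0].astype(int); out.append(cv2.resize(im[v-55:v+55,u-55:u+55,::-1],(400,400),interpolation=cv2.INTER_CUBIC))
cv2.imwrite('pics/c2.png',np.hstack(out))
E
```

```text
t 19.4 tcp [502.6 267.3 133.9] q [ 0.38  0.41 -0.13  1.03 -0.    0.73] F [ 0.8 -0.5 -0.5] w 51.5
shift now-axes [ 0.06 -0.03  4.08] shift goal-axes [ 0.06 -0.03  4.08] turn [-0.    0.01 -0.02]
```

View pics/c2.png

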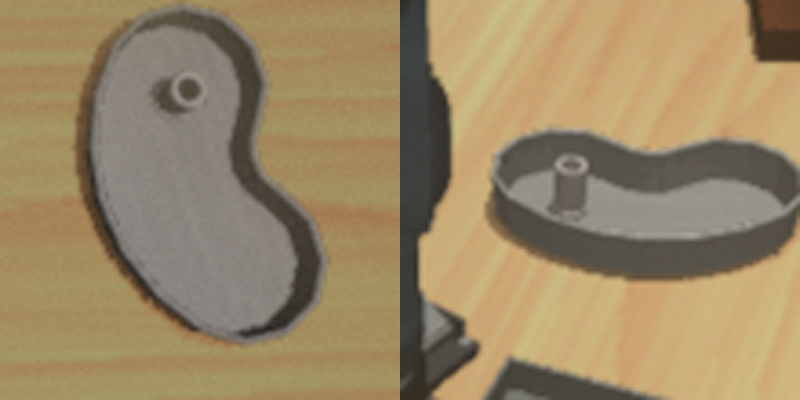

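b1 stands upright in the dish at crop (188,90). Picking b2 the same way.

Call:
step_arm(increments=[[0, 0, 0, 0.06, -0.03, 0.7, 0.2], [0, 0, 0, 0, 0, 0.8, 0.2], [0, 0, 0, 0, 0, 0.8, 0.2], [0, 0, 0, 0, 0, 0.8, 0.2], [0, 0, 0, 0, 0, 0.6, 0.2], [0, 0, 0, 0, 0, 0.38, 0.2], [0, 0, 0, 0, 0, 0, 0.2]])

```text
t: 20.2
tcp_pos: [499.4, 265.1, 9.6]
tool_rot: [0.176, 0.984, -0.001, -0.001]
ft_force: [0.3, -0.2, 0.7]
grip_width: 51.5
grasp_force: 0.0
```

Call:
step_arm(increments=[[0, 0, 0, 0, 0, 0, -0.5], [0, 0, 0, 0, 0, 0, -0.5], [0, 0, 0, 0, 0, 0, -0.5], [0, 0, 0, 0, 0, 0, -0.5], [0, 0, 0, 0, 0, 0, -0.5], [0, 0, 0, 0, 0, 0, -0.5]], squeeze=30)

```text
t: 20.8
tcp_pos: [501.8, 266.9, 12.2]
tool_rot: [0.175, 0.985, 0.0, 0.001]
ft_force: [0.2, -1.2, 5.7]
grip_width: 26.6
grasp_force: 30.1
```

Call:
step_arm(increments=[[0, 0, 0, 0, 0, -0.3, -0.5], [0, 0, 0, 0, 0, -0.7, -0.5], [0, 0, 0, 0, 0, -1, -0.5], [0, 0, 0, 0, 0, -1, -0.5], [0, 0, 0, 0, 0, -1, -0.5], [0, 0, 0, 0, 0, -1, -0.5]])

```text
t: 21.4
tcp_pos: [500.0, 266.5, 162.4]
tool_rot: [0.175, 0.985, -0.0, -0.0]
ft_force: [-0.0, -0.2, -1.7]
grip_width: 26.7
grasp_force: 29.6
```

Call:
step_arm(increments=[[0, 0, 0, -0.69, -0.96, 0, -0.5], [0, 0, 0, -0.69, -0.96, 0, -0.5], [0, 0, 0, -0.69, -0.96, 0, -0.5], [0, 0, 0, -0.69, -0.96, 0, -0.5], [0, 0, 0, -0.69, -0.96, 0, -0.5], [0, 0, 0, -0.69, -0.96, 0, -0.5], [0, 0, 0, -0.69, -0.96, 0, -0.5], [0, 0, 0, -0.69, -0.96, 0, -0.5]])

```text
t: 22.2
tcp_pos: [576.4, -8.0, 161.2]
tool_rot: [0.175, 0.985, 0.0, -0.0]
ft_force: [0.2, 0.6, -0.2]
grip_width: 26.5
grasp_force: 29.7
```

Call:
step_arm(increments=[[0, 0, 0, -0.69, -0.94, 0, -0.5], [0, 0, 0, -0.69, -0.94, 0, -0.5], [0, -1, 0, 0, 0, 0, -0.5], [0, -1, 0, 0, 0, 0, -0.5], [0, -1, 0, 0, 0, 0, -0.5], [0, -1, 0, 0, 0, 0, -0.5], [0, -1, 0, 0, 0, 0, -0.5]])

```text
t: 22.9
tcp_pos: [595.5, -73.8, 161.7]
tool_rot: [0.169, 0.95, -0.046, 0.257]
ft_force: [0.2, 0.0, -1.6]
grip_width: 26.5
grasp_force: 29.8
```

Call:
step_arm(increments=[[0, 0, 0, 0, 0, 0, -0.5], [0, 0, 0, 0, 0, 0, -0.5], [0, 0, 0, 0, 0, 0, -0.5]])

```text
t: 23.2
tcp_pos: [599.1, -74.7, 163.8]
tool_rot: [0.169, 0.951, -0.045, 0.256]
ft_force: [0.9, 0.1, -1.1]
grip_width: 26.2
grasp_force: 29.8
```

```bash
python3 p.py 596.2 -73.5 118.8 -30 160; python3 g.py 11.7
```

```text
t 23.2 tcp [599.1 -74.7 163.8] q [-0.19  0.09 -0.64  0.32 -0.08  0.14] F [ 0.9  0.1 -1.1] w 26.2
shift now-axes [0.84 0.   1.24] shift goal-axes [0.84 0.   1.25] turn [-0.01  0.03 -0.03]
t 23.2 pos in pin frame x,y [-25.   -0.5] flange height s 100.6 F tool [-0.1  0.4  1.4] M tool [ 0.05  0.45 -0.02] w 26.2 turn [-0.01  0.03 -0.03]
```

Call:
step_arm(increments=[[0, 0, 0, 0.3, 0, 0.4, -0.5], [0, 0, 0, 0.3, 0, 0.4, -0.5], [0, 0, 0, 0.25, 0, 0.4, -0.5], [0, 0, 0, 0, 0, 0, -0.5], [0, 0, 0, 0, 0, 0.3, -0.5], [0, 0, 0, 0, 0, 0.3, -0.5], [0, 0, 0, 0, 0, 0.2, -0.5], [0, 0, 0, 0, 0, 0, -0.5]])

```text
t: 24.0
tcp_pos: [603.7, -77.0, 95.6]
tool_rot: [0.169, 0.951, -0.045, 0.254]
ft_force: [0.2, 0.2, -1.3]
grip_width: 26.4
grasp_force: 29.8
```

```bash
python3 g.py 11.7
```

```text
t 24.0 pos in pin frame x,y [ 4.7 -1.1] flange height s 39.0 F tool [0.5 0.2 1.2] M tool [-0.02  0.45  0.  ] w 26.4 turn [-0.02 -0.01 -0.03]
```

Call:
step_arm(increments=[[0, 0, 0, -0.14, 0.02, 0, -0.5], [0, 0, 0, 0, 0, 0, -0.5], [0, 0, 0, 0, 0, 0.15, -0.5], [0, 0, 0, 0, 0, 0.15, -0.5], [0, 0, 0, 0, 0, 0.1, -0.5], [0, 0, 0, 0, 0, 0, -0.5]])

```text
t: 24.6
tcp_pos: [612.5, -79.5, 87.3]
tool_rot: [0.169, 0.951, -0.045, 0.254]
ft_force: [-0.2, -0.6, -0.3]
grip_width: 26.6
grasp_force: 29.8
```

```bash
python3 g.py 11.7
```

```text
t 24.6 pos in pin frame x,y [ 0.9 -0.5] flange height s 27.3 F tool [ 0.1 -0.6  0.3] M tool [0.07 0.45 0.  ] w 26.6 turn [-0.02 -0.01 -0.03]
```

Call:
step_arm(increments=[[0, 0, 0, -0.02, 0, 0.07, -0.5], [0, 0, 0, 0, 0, 0.07, -0.5], [0, 0, 0, 0, 0, 0.07, -0.5], [0, 0, 0, 0, 0, 0.04, -0.5], [0, 0, 0, 0, 0, 0, -0.5]])

```text
t: 25.1
tcp_pos: [616.6, -81.0, 81.5]
tool_rot: [0.169, 0.951, -0.045, 0.255]
ft_force: [0.3, 0.2, -0.7]
grip_width: 26.4
grasp_force: 29.8
```

```bash
python3 g.py 11.7
```

```text
t 25.1 pos in pin frame x,y [ 0.  -0.5] flange height s 20.1 F tool [0.2 0.3 0.7] M tool [-0.03  0.49 -0.01] w 26.4 turn [-0.02 -0.   -0.03]
```

Call:
step_arm(increments=[[0, 0, 0, 0, 0, 0.05, -0.5], [0, 0, 0, 0, 0, 0.05, -0.5], [0, 0, 0, 0, 0, 0.03, -0.5], [0, 0, 0, 0, 0, 0, -0.5]])

```text
t: 25.5
tcp_pos: [618.5, -81.7, 78.2]
tool_rot: [0.169, 0.951, -0.045, 0.255]
ft_force: [-0.1, -0.2, -0.4]
grip_width: 26.3
grasp_force: 29.8
```

Call:
step_arm(increments=[[0, 0, 0, 0, 0, 0.03, -0.5], [0, 0, 0, 0, 0, 0.03, -0.5], [0, 0, 0, 0, 0, 0, -0.5]])

```text
t: 25.8
tcp_pos: [619.1, -82.0, 77.4]
tool_rot: [0.169, 0.951, -0.046, 0.255]
ft_force: [-6.6, 0.8, 7.1]
grip_width: 26.3
grasp_force: 30.7
```

```bash
python3 g.py 11.7
```

```text
t 25.8 pos in pin frame x,y [-0.2 -0.6] flange height s 15.1 F tool [ 2.1 -1.5 -9.4] M tool [0.18 0.82 0.04] w 26.3 turn [-0.02  0.   -0.02]
```

Call:
step_arm(increments=[[0, 0, 0, 0.03, -0.02, 0, -0.5], [0, 0, 0, 0, 0, 0, -0.5], [0, 0, 0, 0, 0, 0.03, -0.5], [0, 0, 0, 0, 0, 0, -0.5]])

```text
t: 26.2
tcp_pos: [619.2, -82.1, 77.2]
tool_rot: [0.169, 0.951, -0.045, 0.256]
ft_force: [-10.0, 3.2, 14.5]
grip_width: 26.8
grasp_force: 31.4
```

```bash
python3 g.py 11.7
```

```text
t 26.2 pos in pin frame x,y [-0.2 -0.6] flange height s 14.9 F tool [  1.7  -0.5 -17.8] M tool [ 0.02  0.91 -0.01] w 26.8 turn [-0.01  0.02 -0.02]
```

Call:
step_arm(increments=[[0, 0, 0, 0, 0, -0.12, -0.5], [0, 0, 0, 0.01, 0.01, 0, -0.5], [0, 0, 0, 0, 0, 0, -0.5]])

```text
t: 26.5
tcp_pos: [617.1, -81.4, 78.6]
tool_rot: [0.169, 0.951, -0.045, 0.255]
ft_force: [0.8, -0.6, -1.4]
grip_width: 26.7
grasp_force: 29.8
```

```bash
python3 g.py 11.7
```

```text
t 26.5 pos in pin frame x,y [ 1.  -0.7] flange height s 17.2 F tool [-0.1 -0.3  1.7] M tool [0.02 0.43 0.03] w 26.7 turn [-0.02  0.   -0.03]
```

Call:
step_arm(increments=[[0, 0, 0, 0, 0, 0.05, -0.5], [0, 0, 0, 0, 0, 0.05, -0.5], [0, 0, 0, 0, 0, 0.02, -0.5], [0, 0, 0, 0, 0, 0, -0.5]])

```text
t: 26.9
tcp_pos: [619.0, -82.1, 76.9]
tool_rot: [0.169, 0.951, -0.046, 0.256]
ft_force: [-10.6, 3.9, 16.8]
grip_width: 26.6
grasp_force: 31.8
```

```bash
python3 g.py 11.7
```

```text
t 26.9 pos in pin frame x,y [ 0.  -0.7] flange height s 14.8 F tool [  1.4   0.  -20.2] M tool [ 0.21  0.86 -0.  ] w 26.6 turn [-0.02  0.02 -0.02]
```

Bush 2 stops twice at about 15 mm short, at the same height even after easing it sideways, so it is choked and goes to the tray.

Call:
step_arm(increments=[[0, 0, 0, 0, 0, -0.2, -0.5], [0, 0, 0, 0, 0, -0.5, -0.5], [0, 0, 0, 0, 0, -0.6, -0.5], [0, 0, 0, 0, 0, -0.6, -0.5], [0, 0, 0, 0, 0, -0.4, -0.5], [0, 0, 0, 0, 0, 0, -0.5]])

```text
t: 27.5
tcp_pos: [586.8, -70.1, 136.7]
tool_rot: [0.169, 0.951, -0.045, 0.256]
ft_force: [-0.2, -1.0, -0.4]
grip_width: 26.3
grasp_force: 30.1
```

Call:
step_arm(increments=[[0, 1, 0, 0, 0, 0, -0.5], [0, 1, 0, 0, 0, 0, -0.5], [0, 1, 0, 0, 0, 0, -0.5], [0, 1, 0, 0, 0, 0, -0.5], [0, 1, 0, 0, 0, 0, -0.5], [0, 0, 0, 0, 0, 0, -0.5], [0, 0, 0, 0, 0, 0, -0.5], [0, 0, 0, 0, 0, 0, -0.5]])

```text
t: 28.3
tcp_pos: [585.6, -69.8, 134.6]
tool_rot: [0.175, 0.985, -0.0, 0.0]
ft_force: [-0.6, 0.1, -1.4]
grip_width: 26.4
grasp_force: 30.0
```

Call:
step_arm(increments=[[0, 0, 0, 0.87, 0.29, 0, -0.5], [0, 0, 0, 0.87, 0.29, 0, -0.5], [0, 0, 0, 0.87, 0.29, 0, -0.5], [0, 0, 0, 0.87, 0.29, 0, -0.5], [0, 0, 0, 0, 0, 0, -0.5], [0, 0, 0, 0, 0, 0, -0.5]])

```text
t: 28.9
tcp_pos: [499.3, -0.9, 135.7]
tool_rot: [0.175, 0.985, -0.0, 0.001]
ft_force: [1.3, -0.3, 0.7]
grip_width: 26.6
grasp_force: 30.0
```

```bash
python3 p.py 495 0 19 0 160
```

```text
t 28.9 tcp [499.3  -0.9 135.7] q [-0.13  0.28 -0.32  0.98 -0.    0.22] F [ 1.3 -0.3  0.7] w 26.6
shift now-axes [ 0.15 -0.02  3.89] shift goal-axes [ 0.14 -0.02  3.89] turn [ 0.    0.02 -0.02]
```

Call:
step_arm(increments=[[0, 0, 0, 0.14, -0.02, 0.6, -0.5], [0, 0, 0, 0, 0, 0.8, -0.5], [0, 0, 0, 0, 0, 0.9, -0.5], [0, 0, 0, 0, 0, 0.8, -0.5], [0, 0, 0, 0, 0, 0.5, -0.5], [0, 0, 0, 0, 0, 0.25, -0.5], [0, 0, 0, 0, 0, 0, -0.5], [0, 0, 0, 0, 0, 0, -0.5]])

```text
t: 29.7
tcp_pos: [497.0, -0.9, 20.4]
tool_rot: [0.175, 0.985, -0.0, 0.001]
ft_force: [0.3, -0.1, -0.2]
grip_width: 26.5
grasp_force: 30.0
```

Call:
step_arm(increments=[[0, 0, 0, 0, 0, 0.05, -0.5], [0, 0, 0, 0, 0, 0, -0.5]])

```text
t: 29.9
tcp_pos: [497.0, -0.7, 18.9]
tool_rot: [0.175, 0.985, -0.0, 0.001]
ft_force: [1.6, -1.1, -0.8]
grip_width: 26.3
grasp_force: 30.0
```

Call:
step_arm(increments=[[0, 0, 0, 0, 0, 0.04, -0.5], [0, 0, 0, 0, 0, 0, -0.5]])

```text
t: 30.1
tcp_pos: [496.3, -0.6, 17.2]
tool_rot: [0.175, 0.985, -0.0, 0.0]
ft_force: [0.8, -0.2, -0.1]
grip_width: 26.9
grasp_force: 30.0
```

Call:
step_arm(increments=[[0, 0, 0, 0, 0, 0.02, -0.5], [0, 0, 0, 0, 0, 0, -0.5]])

```text
t: 30.3
tcp_pos: [496.1, -0.6, 16.4]
tool_rot: [0.175, 0.985, -0.0, -0.0]
ft_force: [0.1, 0.8, -1.2]
grip_width: 26.5
grasp_force: 30.0
```

Call:
step_arm(increments=[[0, 0, 0, 0, 0, 0.04, -0.5], [0, 0, 0, 0, 0, 0, -0.5]])

```text
t: 30.5
tcp_pos: [496.2, -0.6, 16.1]
tool_rot: [0.175, 0.985, -0.0, 0.0]
ft_force: [-3.6, 0.2, 8.8]
grip_width: 26.9
grasp_force: 30.9
```

Call:
step_arm(increments=[[0, 0, 0, 0, 0, 0.03, -0.5], [0, 0, 0, 0, 0, 0, -0.5]])

```text
t: 30.7
tcp_pos: [496.3, -0.6, 16.1]
tool_rot: [0.175, 0.985, -0.0, 0.0]
ft_force: [-6.0, 1.0, 16.9]
grip_width: 26.3
grasp_force: 31.7
```

Call:
step_arm(increments=[[0, 0, 0, 0, 0, -0.04, 0.04], [0, 0, 0, 0, 0, 0, 0.04], [0, 0, 0, 0, 0, 0, 0.04], [0, 0, 0, 0, 0, -0.4, 0.04], [0, 0, 0, 0, 0, -0.9, 0.04], [0, 0, 0, 0, 0, -0.9, 0.2], [0, 0, 0, 0, 0, -0.9, 0.2], [0, 0, 0, 0, 0, -0.9, 0.2]])

```text
t: 31.5
tcp_pos: [496.1, -0.5, 137.3]
tool_rot: [0.175, 0.985, -0.0, 0.0]
ft_force: [0.5, -0.2, 0.2]
grip_width: 51.1
grasp_force: 0.0
```

Call:
step_arm(increments=[[0, 0, 0, 0.51, 0.97, 0, 0.2], [0, 0, 0, 0.51, 0.97, 0, 0.2], [0, 0, 0, 0.51, 0.97, 0, 0.2], [0, 0, 0, 0.51, 0.97, 0, 0.2], [0, 0, 0, 0.51, 0.97, 0, 0.2], [0, 0, 0, 0.51, 0.97, 0, 0.2], [0, 0, 0, 0.51, 0.97, 0, 0.2], [0, 0, 0, 0.51, 0.97, 0, 0.2]])

```text
t: 32.3
tcp_pos: [461.3, 261.5, 136.2]
tool_rot: [0.175, 0.985, 0.0, 0.0]
ft_force: [-0.2, 0.5, 0.9]
grip_width: 51.3
grasp_force: 0.0
```

Call:
step_arm(increments=[[0, 0, 0, 0.51, 0.97, 0, 0.2], [0, 0, 0, 0.51, 0.97, 0, 0.2], [0, 0, 0, 0.51, 0.97, 0, 0.2], [0, 0, 0, 0, 0, 0, 0.2], [0, 0, 0, 0, 0, 0, 0.2]])

```text
t: 32.8
tcp_pos: [448.4, 358.3, 135.8]
tool_rot: [0.174, 0.985, -0.0, 0.0]
ft_force: [-0.3, -0.3, -0.9]
grip_width: 51.0
grasp_force: 0.0
```

```bash
python3 p.py 447.8 359 11.5 0 160
python3 - <<'E'
from h import *
out=[]
for n,X in(("top",[465,0,20]),("side",[465,0,20])):
    im,d=bot.get_image(n)
    u,v=proj(n,[X])[0].astype(int); out.append(cv2.resize(im[v-45:v+45,u-45:u+45,::-1],(400,400),interpolation=cv2.INTER_CUBIC))
cv2.imwrite('pics/c3.png',np.hstack(out))
E
```

```text
t 32.8 tcp [448.4 358.3 135.8] q [ 0.56  0.42 -0.11  1.04 -0.    0.91] F [-0.3 -0.3 -0.9] w 51.0
shift now-axes [0.03 0.02 4.14] shift goal-axes [0.03 0.01 4.14] turn [-0.    0.   -0.02]
```

View pics/c3.png

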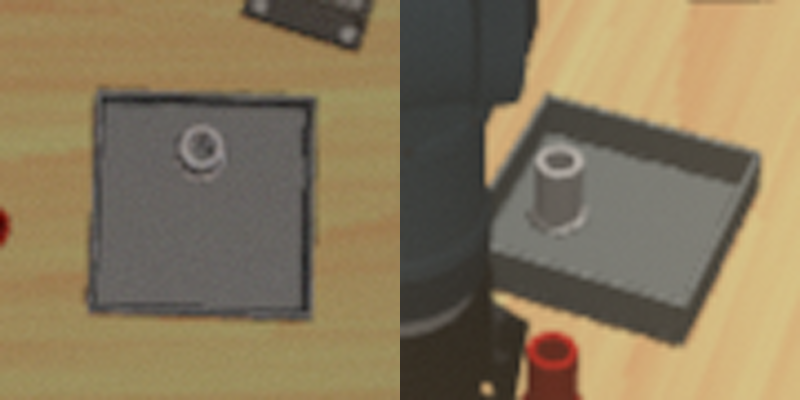

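b2 stands in the tray at crop (203,150). Now b3.

Call:
step_arm(increments=[[0, 0, 0, 0.03, 0.02, 0.7, 0.2], [0, 0, 0, 0, 0, 0.8, 0.2], [0, 0, 0, 0, 0, 0.8, 0.2], [0, 0, 0, 0, 0, 0.8, 0.2], [0, 0, 0, 0, 0, 0.65, 0.2], [0, 0, 0, 0, 0, 0.35, 0.2], [0, 0, 0, 0, 0, 0, 0.2]])

```text
t: 33.6
tcp_pos: [447.0, 357.1, 11.2]
tool_rot: [0.176, 0.984, -0.001, -0.001]
ft_force: [0.0, -0.2, -0.2]
grip_width: 51.1
grasp_force: 0.0
```

Call:
step_arm(increments=[[0, 0, 0, 0, 0, 0, -0.5], [0, 0, 0, 0, 0, 0, -0.5], [0, 0, 0, 0, 0, 0, -0.5], [0, 0, 0, 0, 0, 0, -0.5], [0, 0, 0, 0, 0, 0, -0.5], [0, 0, 0, 0, 0, 0, -0.5]], squeeze=30)

```text
t: 34.2
tcp_pos: [449.1, 359.3, 13.8]
tool_rot: [0.175, 0.985, 0.001, 0.001]
ft_force: [0.1, -0.4, 5.4]
grip_width: 27.9
grasp_force: 30.1
```

Call:
step_arm(increments=[[0, 0, 0, 0, 0, -0.3, -0.5], [0, 0, 0, 0, 0, -0.7, -0.5], [0, 0, 0, 0, 0, -1, -0.5], [0, 0, 0, 0, 0, -1, -0.5], [0, 0, 0, 0, 0, -1, -0.5], [0, 0, 0, 0, 0, -1, -0.5]])

```text
t: 34.8
tcp_pos: [447.4, 358.7, 163.9]
tool_rot: [0.175, 0.985, -0.0, -0.0]
ft_force: [-0.3, -0.8, -0.9]
grip_width: 27.6
grasp_force: 29.7
```

Call:
step_arm(increments=[[0, 0, 0, -0.72, -0.99, 0, -0.5], [0, 0, 0, -0.72, -0.99, 0, -0.5], [0, 0, 0, -0.72, -0.99, 0, -0.5], [0, 0, 0, -0.72, -0.99, 0, -0.5], [0, 0, 0, -0.72, -0.99, 0, -0.5], [0, 0, 0, -0.72, -0.99, 0, -0.5], [0, 0, 0, -0.72, -0.99, 0, -0.5], [0, 0, 0, -0.72, -0.99, 0, -0.5]])

```text
t: 35.6
tcp_pos: [528.1, 74.9, 162.9]
tool_rot: [0.175, 0.985, 0.0, -0.0]
ft_force: [0.2, -0.2, -0.5]
grip_width: 27.6
grasp_force: 29.8
```

Call:
step_arm(increments=[[0, 0, 0, -0.72, -0.99, 0, -0.5], [0, 0, 0, -0.72, -0.99, 0, -0.5], [0, 0, 0, -0.72, -0.99, 0, -0.5], [0, 0, 0, -0.72, -0.99, 0, -0.5], [0, -1, 0, 0, 0, 0, -0.5], [0, -1, 0, 0, 0, 0, -0.5], [0, -1, 0, 0, 0, 0, -0.5], [0, -1, 0, 0, 0, 0, -0.5]])

```text
t: 36.4
tcp_pos: [568.2, -65.2, 163.2]
tool_rot: [0.171, 0.963, -0.037, 0.207]
ft_force: [0.7, 0.2, -0.9]
grip_width: 27.3
grasp_force: 29.8
```

Call:
step_arm(increments=[[0, -1, 0, 0, 0, 0, -0.5], [0, 0, 0, 0, 0, 0, -0.5], [0, 0, 0, 0, 0, 0, -0.5], [0, 0, 0, 0, 0, 0, -0.5], [0, 0, 0, 0, 0, 0, -0.5], [0, 0, 0, 0, 0, 0, -0.5]])

```text
t: 37.0
tcp_pos: [570.8, -65.8, 164.3]
tool_rot: [0.169, 0.951, -0.045, 0.256]
ft_force: [0.1, -0.6, -0.4]
grip_width: 27.8
grasp_force: 29.8
```

```bash
python3 g.py 11.9
```

```text
t 37.0 pos in pin frame x,y [ 0.4 -1.8] flange height s 115.7 F tool [-0.1 -0.5  0.5] M tool [-0.03  0.47  0.03] w 27.8 turn [-0.01  0.02 -0.03]
```

Call:
step_arm(increments=[[0, 0, 0, 0, 0.04, 0.4, -0.5], [0, 0, 0, 0, 0, 0.6, -0.5], [0, 0, 0, 0, 0, 0.6, -0.5], [0, 0, 0, 0, 0, 0.5, -0.5], [0, 0, 0, 0, 0, 0.3, -0.5], [0, 0, 0, 0, 0, 0, -0.5], [0, 0, 0, 0, 0, 0, -0.5]])

```text
t: 37.7
tcp_pos: [602.6, -76.5, 99.9]
tool_rot: [0.169, 0.951, -0.045, 0.255]
ft_force: [0.2, -0.2, 0.2]
grip_width: 27.5
grasp_force: 29.8
```

```bash
python3 g.py 11.9
```

```text
t 37.7 pos in pin frame x,y [ 3.6 -1. ] flange height s 43.2 F tool [-0.3 -0.1  0. ] M tool [ 0.04  0.49 -0.04] w 27.5 turn [-0.02 -0.   -0.03]
```

Call:
step_arm(increments=[[0, 0, 0, -0.1, 0.02, 0, -0.5], [0, 0, 0, 0, 0, 0.2, -0.5], [0, 0, 0, 0, 0, 0.15, -0.5], [0, 0, 0, 0, 0, 0.1, -0.5], [0, 0, 0, 0, 0, 0.1, -0.5], [0, 0, 0, 0, 0, 0, -0.5]])

```text
t: 38.3
tcp_pos: [612.9, -79.7, 86.9]
tool_rot: [0.169, 0.951, -0.045, 0.255]
ft_force: [-0.1, -0.1, -1.3]
grip_width: 27.5
grasp_force: 29.8
```

```bash
python3 g.py 11.9
```

```text
t 38.3 pos in pin frame x,y [ 0.7 -0.5] flange height s 26.5 F tool [ 0.7 -0.2  1.1] M tool [0.04 0.48 0.03] w 27.5 turn [-0.02 -0.   -0.03]
```

Call:
step_arm(increments=[[0, 0, 0, 0, 0, 0.07, -0.5], [0, 0, 0, 0, 0, 0.07, -0.5], [0, 0, 0, 0, 0, 0.06, -0.5], [0, 0, 0, 0, 0, 0, -0.5]])

```text
t: 38.7
tcp_pos: [615.7, -80.7, 81.9]
tool_rot: [0.169, 0.951, -0.045, 0.255]
ft_force: [-0.1, 0.3, -0.8]
grip_width: 27.6
grasp_force: 29.8
```

Call:
step_arm(increments=[[0, 0, 0, 0, 0, 0.05, -0.5], [0, 0, 0, 0, 0, 0.05, -0.5], [0, 0, 0, 0, 0, 0.03, -0.5], [0, 0, 0, 0, 0, 0, -0.5]])

```text
t: 39.1
tcp_pos: [617.5, -81.3, 78.6]
tool_rot: [0.169, 0.951, -0.045, 0.255]
ft_force: [0.1, -0.5, -0.9]
grip_width: 27.3
grasp_force: 29.8
```

```bash
python3 g.py 11.9
```

```text
t 39.1 pos in pin frame x,y [ 0.6 -0.5] flange height s 16.9 F tool [ 0.2 -0.4  1. ] M tool [-0.02  0.47  0.02] w 27.3 turn [-0.02 -0.   -0.03]
```

Call:
step_arm(increments=[[0, 0, 0, 0, 0, 0.04, -0.5], [0, 0, 0, 0, 0, 0.03, -0.5], [0, 0, 0, 0, 0, 0.03, -0.5], [0, 0, 0, 0, 0, 0, -0.5]])

```text
t: 39.5
tcp_pos: [618.9, -81.9, 76.1]
tool_rot: [0.169, 0.951, -0.045, 0.255]
ft_force: [-0.6, -0.2, -0.5]
grip_width: 28.2
grasp_force: 29.8
```

```bash
python3 g.py 11.9
```

```text
t 39.5 pos in pin frame x,y [ 0.6 -0.5] flange height s 13.9 F tool [ 0.7 -0.4  0.1] M tool [-0.    0.5  -0.03] w 28.2 turn [-0.02 -0.   -0.03]
```

Call:
step_arm(increments=[[0, 0, 0, 0, 0, 0.04, -0.5], [0, 0, 0, 0, 0, 0.03, -0.5], [0, 0, 0, 0, 0, 0, -0.5]])

```text
t: 39.8
tcp_pos: [619.9, -82.2, 74.2]
tool_rot: [0.169, 0.951, -0.045, 0.255]
ft_force: [-0.6, 0.1, -0.3]
grip_width: 27.5
grasp_force: 29.8
```

Call:
step_arm(increments=[[0, 0, 0, 0, 0, 0.04, -0.5], [0, 0, 0, 0, 0, 0.03, -0.5], [0, 0, 0, 0, 0, 0, -0.5]])

```text
t: 40.1
tcp_pos: [620.9, -82.6, 72.4]
tool_rot: [0.169, 0.951, -0.045, 0.255]
ft_force: [0.9, -0.4, -0.2]
grip_width: 27.7
grasp_force: 29.8
```

```bash
python3 g.py 11.9
```

```text
t 40.1 pos in pin frame x,y [ 0.6 -0.5] flange height s 9.7 F tool [-0.7 -0.1  0.7] M tool [ 0.05  0.49 -0.02] w 27.7 turn [-0.02 -0.   -0.03]
```

Past the choke height with no force. On towards the seat.

Call:
step_arm(increments=[[0, 0, 0, 0, 0, 0.07, -0.5], [0, 0, 0, 0, 0, 0.07, -0.5], [0, 0, 0, 0, 0, 0.05, -0.5], [0, 0, 0, 0, 0, 0, -0.5]])

```text
t: 40.5
tcp_pos: [623.6, -83.6, 67.3]
tool_rot: [0.169, 0.951, -0.045, 0.255]
ft_force: [0.3, -0.1, -0.6]
grip_width: 27.3
grasp_force: 29.8
```

Call:
step_arm(increments=[[0, 0, 0, 0, 0, 0.04, -0.5], [0, 0, 0, 0, 0, 0.03, -0.5], [0, 0, 0, 0, 0, 0, -0.5]])

```text
t: 40.8
tcp_pos: [624.5, -83.9, 66.0]
tool_rot: [0.169, 0.951, -0.045, 0.255]
ft_force: [-2.0, -0.3, 3.4]
grip_width: 27.8
grasp_force: 30.1
```

```bash
python3 g.py 11.9
```

```text
t 40.8 pos in pin frame x,y [ 0.4 -0.5] flange height s 2.3 F tool [-0.2 -1.  -3.8] M tool [ 0.05  0.59 -0.  ] w 27.8 turn [-0.02  0.   -0.02]
```

Call:
step_arm(increments=[[0, 0, 0, 0, 0, 0.03, -0.5], [0, 0, 0, 0, 0, 0, -0.5]])

```text
t: 41.0
tcp_pos: [624.6, -84.0, 66.0]
tool_rot: [0.169, 0.951, -0.046, 0.255]
ft_force: [-9.6, 1.7, 12.5]
grip_width: 27.7
grasp_force: 31.1
```

```bash
python3 g.py 11.9
```

```text
t 41.0 pos in pin frame x,y [ 0.4 -0.5] flange height s 2.1 F tool [  2.1  -1.7 -15.6] M tool [ 0.07  0.94 -0.  ] w 27.7 turn [-0.02  0.01 -0.02]
```

Call:
step_arm(increments=[[0, 0, 0, 0, 0, -0.05, -0.5], [0, 0, 0, -0.02, 0.02, 0, -0.5], [0, 0, 0, 0, 0, 0.05, -0.5], [0, 0, 0, 0.04, -0.02, 0.01, -0.5], [0, 0, 0, 0, 0, 0, -0.5]])

```text
t: 41.5
tcp_pos: [625.6, -83.7, 66.2]
tool_rot: [0.169, 0.951, -0.045, 0.256]
ft_force: [-9.4, 2.4, 14.9]
grip_width: 27.4
grasp_force: 31.5
```

```bash
python3 g.py 11.9
python3 - <<'E'
from h import *
out=[]
for n in("top","side"):
    im,d=bot.get_image(n); np.save(f"pics/{n}4.npy",d)
    u,v=proj(n,[[622,-83,70]])[0].astype(int); out.append(cv2.resize(im[v-25:v+25,u-25:u+25,::-1],(400,400),interpolation=cv2.INTER_CUBIC))
cv2.imwrite('pics/c4.png',np.hstack(out))
E
```

```text
t 41.5 pos in pin frame x,y [-0.5  0. ] flange height s 2.0 F tool [  0.9  -1.  -17.8] M tool [-0.08  0.74  0.04] w 27.4 turn [-0.01  0.03 -0.02]
```

View pics/c4.png

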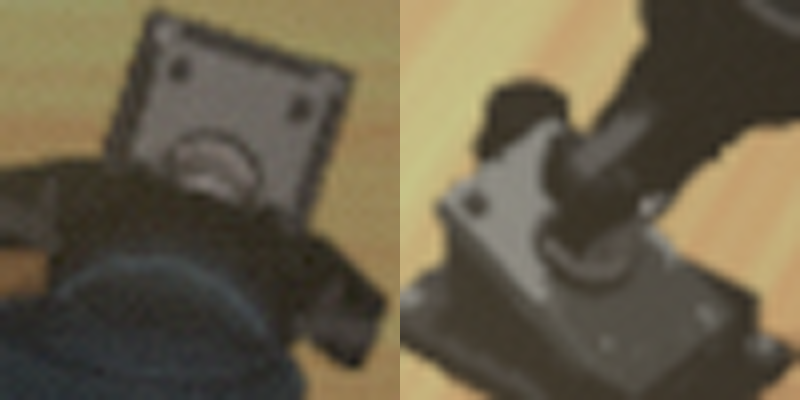

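The flange sits flat on the collar (side crop, 590,260), and the bush moved freely sideways at that height. Bush 3 is home, so it goes to the dish.

Call:
step_arm(increments=[[0, 0, 0, 0, 0, -0.2, -0.5], [0, 0, 0, 0, 0, -0.4, -0.5], [0, 0, 0, 0, 0, -0.6, -0.5], [0, 0, 0, 0, 0, -0.8, -0.5], [0, 0, 0, 0, 0, -0.8, -0.5], [0, 0, 0, 0, 0, 0, -0.5]])

```text
t: 42.2
tcp_pos: [585.9, -69.2, 140.4]
tool_rot: [0.169, 0.95, -0.045, 0.257]
ft_force: [-0.4, -0.2, -0.5]
grip_width: 27.5
grasp_force: 30.0
```

Call:
step_arm(increments=[[0, 1, 0, 0, 0, 0, -0.5], [0, 1, 0, 0, 0, 0, -0.5], [0, 1, 0, 0, 0, 0, -0.5], [0, 1, 0, 0, 0, 0, -0.5], [0, 1, 0, 0, 0, 0, -0.5], [0, 0, 0, 0, 0, 0, -0.5], [0, 0, 0, 0, 0, 0, -0.5], [0, 0, 0, 0, 0, 0, -0.5]])

```text
t: 43.0
tcp_pos: [584.6, -69.1, 136.7]
tool_rot: [0.175, 0.985, -0.0, 0.0]
ft_force: [0.1, 0.5, -0.2]
grip_width: 27.5
grasp_force: 30.0
```

Call:
step_arm(increments=[[0, 0, 0, 0.11, -0.92, 0, -0.5], [0, 0, 0, 0.11, -0.92, 0, -0.5], [0, 0, 0, 0.11, -0.92, 0, -0.5], [0, 0, 0, 0.11, -0.92, 0, -0.5], [0, 0, 0, 0.11, -0.92, 0, -0.5], [0, 0, 0, 0.11, -0.92, 0, -0.5], [0, 0, 0, 0.11, -0.92, 0, -0.5], [0, 0, 0, 0.11, -0.92, 0, -0.5]])

```text
t: 43.8
tcp_pos: [482.9, -267.6, 137.8]
tool_rot: [0.175, 0.985, -0.001, 0.001]
ft_force: [0.8, 0.7, -0.9]
grip_width: 27.3
grasp_force: 30.0
```

Call:
step_arm(increments=[[0, 0, 0, 0.11, -0.92, 0, -0.5], [0, 0, 0, 0.11, -0.92, 0, -0.5], [0, 0, 0, 0, 0, 0, -0.5], [0, 0, 0, 0, 0, 0, -0.5]])

```text
t: 44.2
tcp_pos: [458.3, -316.5, 137.7]
tool_rot: [0.176, 0.984, -0.0, 0.001]
ft_force: [0.1, 0.5, 0.1]
grip_width: 27.6
grasp_force: 30.0
```

```bash
python3 p.py 460 -318 22 0 160
```

```text
t 44.2 tcp [ 458.3 -316.5  137.7] q [-0.72  0.38 -0.16  1.03  0.   -0.37] F [0.1 0.5 0.1] w 27.6
shift now-axes [-0.06 -0.03  3.86] shift goal-axes [-0.07 -0.03  3.86] turn [-0.    0.01 -0.04]
```

Call:
step_arm(increments=[[0, 0, 0, -0.06, -0.03, 0.6, -0.5], [0, 0, 0, 0, 0, 0.8, -0.5], [0, 0, 0, 0, 0, 0.9, -0.5], [0, 0, 0, 0, 0, 0.8, -0.5], [0, 0, 0, 0, 0, 0.5, -0.5], [0, 0, 0, 0, 0, 0.22, -0.5], [0, 0, 0, 0, 0, 0, -0.5], [0, 0, 0, 0, 0, 0, -0.5]])

```text
t: 45.0
tcp_pos: [461.1, -318.4, 23.5]
tool_rot: [0.175, 0.985, -0.0, 0.001]
ft_force: [0.2, -0.6, -0.8]
grip_width: 27.9
grasp_force: 30.0
```

Call:
step_arm(increments=[[0, 0, 0, 0, 0, 0.06, -0.5], [0, 0, 0, 0, 0, 0.03, -0.5], [0, 0, 0, 0, 0, 0, -0.5]])

```text
t: 45.3
tcp_pos: [460.7, -318.9, 20.3]
tool_rot: [0.175, 0.985, -0.0, 0.0]
ft_force: [1.0, 0.5, -0.9]
grip_width: 27.6
grasp_force: 30.0
```

Call:
step_arm(increments=[[0, 0, 0, 0, 0, 0.03, -0.5], [0, 0, 0, 0, 0, 0, -0.5]])

```text
t: 45.5
tcp_pos: [460.4, -318.6, 19.0]
tool_rot: [0.175, 0.985, -0.0, 0.0]
ft_force: [0.3, -0.3, -0.9]
grip_width: 27.4
grasp_force: 30.0
```

Call:
step_arm(increments=[[0, 0, 0, 0, 0, 0.03, -0.5], [0, 0, 0, 0, 0, 0, -0.5]])

```text
t: 45.7
tcp_pos: [460.4, -318.6, 18.0]
tool_rot: [0.175, 0.985, 0.0, -0.0]
ft_force: [0.4, 0.1, 0.0]
grip_width: 28.0
grasp_force: 30.0
```

Call:
step_arm(increments=[[0, 0, 0, 0, 0, 0.03, -0.5], [0, 0, 0, 0, 0, 0, -0.5]])

```text
t: 45.9
tcp_pos: [460.4, -318.5, 17.1]
tool_rot: [0.175, 0.985, -0.0, -0.0]
ft_force: [-0.1, -0.4, -0.9]
grip_width: 27.7
grasp_force: 30.0
```

Call:
step_arm(increments=[[0, 0, 0, 0, 0, 0.02, -0.5], [0, 0, 0, 0, 0, 0, -0.5]])

```text
t: 46.1
tcp_pos: [460.5, -318.6, 16.7]
tool_rot: [0.175, 0.985, -0.0, 0.0]
ft_force: [-0.2, 0.3, -0.2]
grip_width: 27.6
grasp_force: 30.1
```

Call:
step_arm(increments=[[0, 0, 0, 0, 0, 0.02, -0.5], [0, 0, 0, 0, 0, 0, -0.5]])

```text
t: 46.3
tcp_pos: [460.5, -318.6, 16.7]
tool_rot: [0.175, 0.985, -0.0, 0.0]
ft_force: [-1.2, 1.1, 6.0]
grip_width: 27.7
grasp_force: 30.5
```

Call:
step_arm(increments=[[0, 0, 0, 0, 0, 0.02, -0.5], [0, 0, 0, 0, 0, 0, -0.5]])

```text
t: 46.5
tcp_pos: [460.6, -318.6, 16.6]
tool_rot: [0.175, 0.985, -0.0, 0.0]
ft_force: [-3.1, 2.1, 9.4]
grip_width: 27.7
grasp_force: 30.8
```

Floor contact gives an offset of 13.7 mm, so bush 3 was home to within 0.3 mm. Releasing it.

Call:
step_arm(increments=[[0, 0, 0, 0, 0, -0.02, 0.04], [0, 0, 0, 0, 0, 0, 0.04], [0, 0, 0, 0, 0, 0, 0.04], [0, 0, 0, 0, 0, -0.4, 0.04], [0, 0, 0, 0, 0, -0.9, 0.04], [0, 0, 0, 0, 0, -0.9, 0.2], [0, 0, 0, 0, 0, -0.9, 0.2], [0, 0, 0, 0, 0, -0.9, 0.2]])

```text
t: 47.3
tcp_pos: [460.5, -318.5, 137.9]
tool_rot: [0.175, 0.985, -0.0, 0.0]
ft_force: [0.1, 0.6, -0.8]
grip_width: 51.3
grasp_force: 0.0
```

Call:
step_arm(increments=[[0, 0, 0, 0.8, 0.3, -0.5, 0.2], [0, 0, 0, 0.8, 0.3, -0.5, 0.2], [0, 0, 0, 0.8, 0.3, 0, 0.2], [0, 0, 0, 0, 0, 0, 0.2], [0, 0, 0, 0, 0, 0, 0.2], [0, 0, 0, 0, 0, 0, 0.2]])

```text
t: 47.9
tcp_pos: [402.9, -269.1, 166.4]
tool_rot: [0.175, 0.985, -0.0, 0.001]
ft_force: [0.7, -0.8, -0.3]
grip_width: 51.3
grasp_force: 0.0
```

Run:
```python
from h import *
im,d=bot.get_image('top'); im2,_=bot.get_image('side')
a=cv2.resize(im[120:300,170:490,::-1],(800,450),interpolation=cv2.INTER_CUBIC)
b=cv2.resize(im2[110:260,240:440,::-1],(200,150))
a[300:450,:200]=b
cv2.imwrite('pics/c5.png',a)
```

```text
(no output)
```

View pics/c5.png

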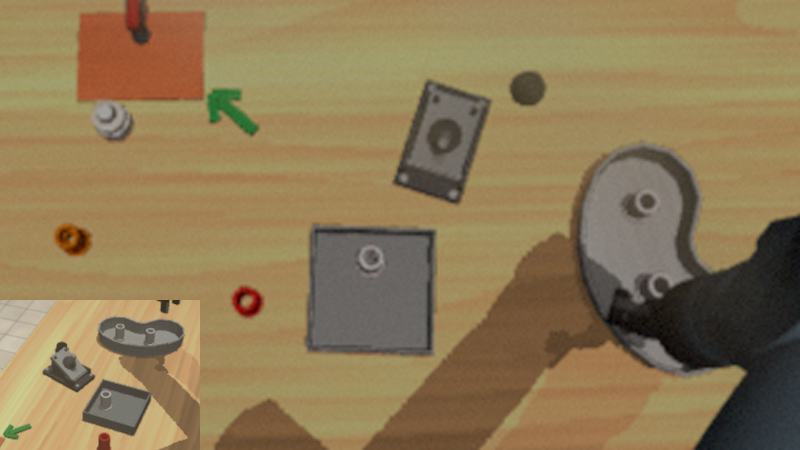

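Two bushes stand in the dish at (645,201) and (660,286), and one in the tray at (370,260). The arrow, knob and insulator haven't moved, and the gripper is clear.

```bash
python3 -c "
from station import bot
print(bot.close_job())"
```

```text
the job is handed in; nothing more can be done
None
```

The job is handed in at about 48 s: bushes 1 and 3 went fully home and stand in the kidney dish, bush 2 stopped about 15 mm short and stands in the grey tray, and the arrow marker, knob and insulator were left where they were.

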